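Take the dried storeys off the pegs and build the house on its plot

ROBOT

A 6-joint arm with a two-finger parallel gripper is mounted at the origin on the work surface. World frame = base frame: x ahead of the robot, y to its left, z up, the work surface at z = 0. Lengths are in mm, angles in rad, forces in N, time in s.
With the tool pointing down it reaches from about 325 to 775 mm from the base axis. Payload 5.5 kg.
Tool frame: the origin (TCP) lies midway between the tips of the shut fingers; the grasp point (between the pads) lies 19 mm behind it; y points along the fingers, x is the direction in which the jaws open and shut, and the axes are right-handed (so a half turn about y gives the same grasp; the last joint's range is limited). The gripper opens to 85 mm and grips with 20 to 120 N. Pads are 22 mm wide; open, the fingers measure 114 mm over their backs; the gripper's body (76 mm by 85 mm) begins 54 mm behind the grasp point. The pads swing forward as they close: fully open they stand 13 mm farther back than shut.
Start: joints at [1.209, 0.091, 1.231, -0, 1.82, -0.057], TCP at [180.066, 572.357, 195.775] pointing down, gripper open.
Joint ranges: [-2.87, 2.87], [-0.86, 2.18], [0.17, 2.46], [-1.51, 4.65], [0.06, 2.69], [-2.65, 2.65]. Speed limits (rad/s): [2.57, 2.57, 3.01, 3.14, 3.14, 3.14].

INTERFACE

Orientations are given as a 3x3 rotation matrix whose columns are the frame's x, y, z axes.
In Python, from bench import status, eyes, job, search_frame gives the robot as it stands.
- The arm moves only by the shell command python3 -m creep 'ROWS' [FORCE]. ROWS is a JSON object of lists of equal length, an entry for each row: "delta_pos": the shift along the tool's x, y, z in m, a list of three; "spin": the turn about the tool's y in rad; "gripper": the opening, from 0 (shut) to 1 (fully open). A call has 1 to 8 rows; each row shifts and turns the commanded pose from where the row before left it, along the tool's axes as they then stand; what a row does not reach is not made up. A row lasts 1/12 s, in which the tool goes at most 41.7 mm and 7.16 degrees, less where a joint would pass 70% of its speed; a pose out of reach is approached as far as the arm can. A call is refused whole if a number of a shift passes 0.0417 or a number of a turn 0.125, either way. A call with a gripper value outside its range is refused whole. The fingers move at their own pace and stop on an object; FORCE is the grip in N (left out, the last holds). Time passes only in rows, so rows that do not move let the fingers close. It gives the time, the measured TCP pose, the force and the opening at its end, in the units of the state.
- status.read_state(): the state, without advancing time (a new reading comes with each control period).
- eyes.read_camera(name): name is "scene" or "side" or "wrist"; returns a dict with "pixels" (420x560x3 uint8, red, green, blue), "intrinsics" (3x3 intrinsics, pixels), "R" (3x3) and "t" (3): a world point X has camera coordinates R X + t. Camera axes: x right, y down, z forward; pixel columns grow to the right and rows downward; lengths in mm; the calibration is good to about 2 mm. A picture is of the moment at which its call begins. There is no depth.
- job.hand_in(): hands the job in, once; it reports no verdict.
Trained networks look in the newest picture that a camera, given by its name, has taken for a name from the list of things; names that differ only in an ending like _2 or _b are one class to them, and where a whole thing is asked for, a point or a joint stands for the part that bears it (a point fixed in the world has none). Each returns a list of dicts, best first, with "confidence" (0 to 1); they miss things now and then, are a little off and sometimes report something else, mostly with a low value. They report only what shows in the picture. A call takes as long as a camera call. They do not tell look-alikes from the thing itself.
- search_frame(camera, query): "rect" ([left, top, width, height] in pixels, round what is visible of it).
The state is a dict: "clock": time; "joints": joint angles; "qd": joint speeds; "tau": joint torques, N m; "eef_pos": TCP position; "tool_rot": TCP orientation; "contact_force": force on the tool from outside, world axes, zero at the start; "torque": the same for the moment, N m; "finger_gap": opening from 0.0 (shut) to 1.0 (fully open).
Only numpy, scipy, OpenCV 4.12 (cv2) and the standard library are available. Lean on these libraries where they do the work, as an engineer would, in place of code of your own. Each camera call takes 0.05 s, during which the arm holds its last target.

TASK

The two cream storeys of the new house have dried on the rack's pegs. Take each off its peg, lifting it over the upturned tip rather than forcing it past, and build the house on the site model: the open-topped ground floor fully home in the empty plot, then the grey-roofed upper floor fully home and square on top of it, each set down, not dropped. Leave the terracotta block hanging and do not disturb the tree, the car or the jar.

Things in the scene. Friction and masses are not known exactly. Their poses are not given: they have to be found in the camera images.
- rack: Grey fixed drying rack 350 mm wide (y), 321 high, left or right of the model. Origin on the table under the middle peg's bend; x points from its open front to its back, y along the peg row, z up. Pegs start at a crossbar, front face x = +100 mm. 16 mm uprights at y = +-165, x = +108 mm; feet 12 mm high at y = +-165, x -30 to +160. The 3 storeys hang one to a peg, in any order.
- mid_bend (a point): Bend of the middle peg, on its centreline, 180 mm above the table; axes as the rack's. The three wire pegs (6 mm thick, horizontal, along the rack's x) lie at y = -110, 0, +110 mm and bend at x = 0: there the tip turns up, its centreline ending 10 mm further forward (-x) and 14 mm higher, its top 17 mm above the peg's centreline.
- shelf_edge (a point): Middle of the underside of the front rod of the wire shelf over the pegs, 310 mm above the table, 52 mm behind the bends. Shelf rods run along y at 52, 67 and 82 mm behind the bends; side arms at y = +-165 mm (undersides 309 mm). Two 40 mm wide pots stand on it, up to 366 mm. Nothing is above the pegs forward of this rod.
- model: White fixed architectural model, 260 x 260 mm, on a grey plinth; ground 70 mm above the table. z up; origin on the table, 40 mm (-x) from under its centre. Fixed cream houses (centre x, y; size x by y; top above the table; mm): (93, 0; 60x60; 130), (65, 92; 75x55; 132), (60, -92; 65x55; 150), (140, 70; 45x75; 190), (140, -70; 45x80; 170). On its -x side is open street with a low tree and car.
- plot (a point): Centre of the floor of the empty plot, a grey-floored recess 66 mm (x) by 52 mm (y), 5 mm deep, in the model's ground; floor 65 mm above the table, at x = 20, y = 0 mm of the model; axes as the model's. A house stands 10 mm beyond its +x edge; gaps of 39 mm to the houses at its y sides.
- ground_floor: Cream open-topped hollow storey, loose, 60 to 120 g, 60 (x) x 46 (y) x 80 mm tall, walls 4, flat closed y sides. Origin: centre of underside. Each x wall has a 24 mm wide window, sill 32, crown of its pointed arch 66 mm up. Hangs upright by both crowns, x along the peg (peg centreline 63 mm up), centre 42 to 60 mm behind the bend; lifted 14 to 28 mm it clears the tip (20 is best).
- ground_top (a point): Centre of the open top rim of the ground floor, 80 mm above its underside; axes as the ground floor's; inside opening 52 mm (x) by 38 mm (y). Both storeys look and fit the same turned half round, and may stand either way round.
- upper_floor: Cream storey with slate-grey flat roof, loose, 60 to 130 g, 60 (x) x 46 (y), walls 72 tall, roof to 76, rooflight to 81 mm. Origin: centre of the walls' underside; a lip 46 x 32 mm reaches 4 mm below it and drops into the ground floor's top. Windows as there, sill 24, crown 58 mm up; hangs with the peg centreline 55 mm up, centre 42 to 60 mm behind the bend; lifted 14 to 28 mm it clears the tip.
- spare: Terracotta-coloured open-topped storey, loose, 60 x 46 x 92 mm, origin at the centre of its underside, hanging on the remaining peg (window crowns 78 mm above its underside). It stays there.
- tree: Small pale green model tree, 53 mm tall, foot 26 mm across, loose on the model's street on the -x side of the plot; origin at the centre of its underside.
- car: Small blue model car, 60 x 26 x 21 mm, loose on the model's street on the -x side of the plot; origin at the centre of its underside.
- jar: Green glass jar with a black lid, 56 mm across, 80 mm tall, loose on the table at the far side; origin at the centre of its underside.
Not all that is in view belongs to the job. What is shaped like the ground_floor but purple is not meant.

How it is judged:
By the outcome, as a careful person would: the job done as asked, in the order asked, and still so for the second after the job is handed in, with the robot touching nothing.
It also fails if it takes over 72 s, if anything falls off the work surface, if the arm or the gripper's body presses on something with over 40 N, if the wrist force passes 120 N, or if a joint passes its speed limit or range.

## Working session

There is one attempt and no reset: what is moved stays moved. The work goes in short steps, Python scripts to look and compute and a shell command to move; the robot and the scene stay as the last step left them, time stands still between calls to the robot, and variables do not carry over. Pictures are saved under pics/ and viewed, and the job is handed in when it is done.

```bash
ls; mkdir -p pics; python3 - <<'E'
from bench import status, eyes, job, search_frame
import cv2
s=status.read_state();print(s)
for n in ["scene","side","wrist"]:
    c=eyes.read_camera(n);cv2.imwrite(f"pics/{n}0.png",c["pixels"][:,:,::-1])
    print(n,c["intrinsics"],c["R"],c["t"])
    for q in ["rack","model","plot","ground_floor","upper_floor","spare","tree","car","jar","mid_bend","shelf_edge","ground_top"]:
        try:print(q,[(d["rect"],round(d["confidence"],2)) for d in search_frame(n,q)][:4])
        except Exception as e:print(q,e)
E
```

```text
pics
{'clock': 0.0, 'joints': array([ 1.20929627e+00,  9.18887572e-02,  1.23191694e+00,  8.51426008e-07,
        1.81981875e+00, -5.66993884e-02]), 'qd': array([ 0.00060785, -0.0013662 ,  0.00189054, -0.00038504, -0.00051679,
        0.00149515]), 'tau': array([-1.52997203e-03, -4.58733487e+01, -4.18022919e+01, -1.27243811e-04,
        1.16347810e-02,  1.46628497e-05]), 'eef_pos': array([179.93240283, 571.99868927, 194.61552044]), 'tool_rot': array([[ 3.00102113e-01, -7.19374009e-04, -9.53906811e-01],
       [ 9.53904926e-01, -1.90018685e-03,  3.00102952e-01],
       [-2.02848744e-03, -9.99997936e-01,  1.15964322e-04]]), 'contact_force': array([ 0.29320064, -0.31340405, -0.04493525]), 'torque': array([ 0.00372984,  0.00145937, -0.02129739]), 'finger_gap': 1.0006956137325627}
scene [[497.76990511   0.         274.85949361]
 [  0.         497.76990511 209.42443109]
 [  0.           0.           1.        ]] [[-0.38094559  0.92436119 -0.02090088]
 [ 0.57241735  0.21803046 -0.7904436 ]
 [-0.72609836 -0.31308003 -0.61217813]] [ 229.05742993 -182.15544273 1566.85560855]
rack [([272.4, 142.
[... 1473 characters left out ...]
 0.61), ([333.9, 242.3, 25.0, 30.4], 0.43)]
shelf_edge [([212.3, 104.6, 71.0, 172.3], 0.74)]
ground_top [([230.5, 169.9, 23.0, 33.1], 0.95), ([177.6, 197.3, 24.3, 34.1], 0.91)]
wrist [[313.32450067   0.         276.11826167]
 [  0.         313.32450067 209.71131191]
 [  0.           0.           1.        ]] [[ 2.99065045e-01  9.54232418e-01  7.69419701e-04]
 [ 9.14289128e-01 -2.86777120e-01  2.86066905e-01]
 [ 2.73194967e-01 -8.48491398e-02 -9.58209337e-01]] [-598.3683214   -38.77364447  379.69363009]
rack []
model []
plot []
ground_floor [([88.3, 389.8, 27.3, 28.3], 0.58)]
upper_floor []
spare []
tree []
car []
jar []
mid_bend []
shelf_edge []
ground_top [([88.4, 391.7, 31.9, 28.3], 0.79)]
```

View pics/scene0.png

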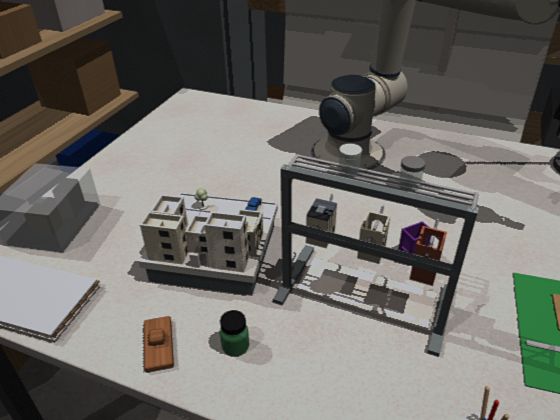

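View pics/side0.png

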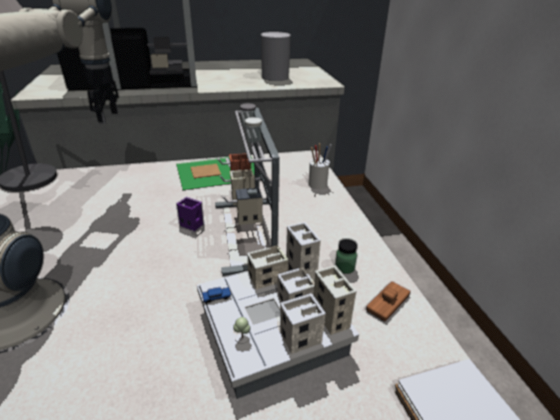

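View pics/wrist0.png

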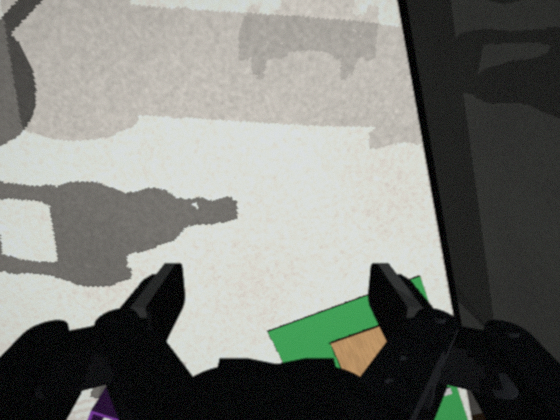

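```bash
python3 - <<'E'
from bench import status
import cv2
print(status.read_state()["clock"])
a=cv2.imread("pics/scene0.png");b=cv2.imread("pics/side0.png")
cv2.imwrite("pics/s1.png",cv2.resize(a[145:355,265:485],None,fx=3.6,fy=2.85,interpolation=cv2.INTER_CUBIC)[:600])
cv2.imwrite("pics/s2.png",cv2.resize(a[180:300,125:285],None,fx=5,fy=5,interpolation=cv2.INTER_CUBIC))
cv2.imwrite("pics/d1.png",cv2.resize(b[95:285,170:290],None,fx=3,fy=3,interpolation=cv2.INTER_CUBIC))
cv2.imwrite("pics/d2.png",cv2.resize(b[215:400,190:370],None,fx=3.2,fy=3.2,interpolation=cv2.INTER_CUBIC))
E
```

```text
1.95
```

View pics/s1.png

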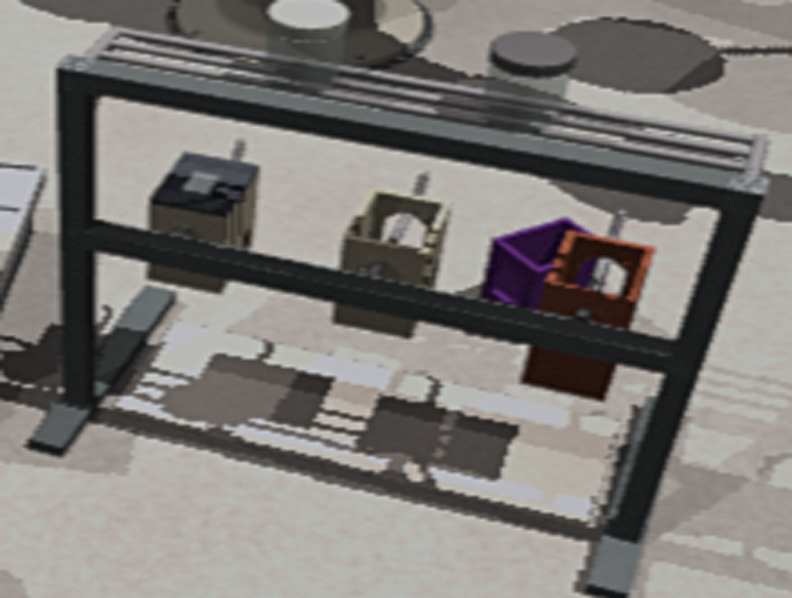

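View pics/s2.png

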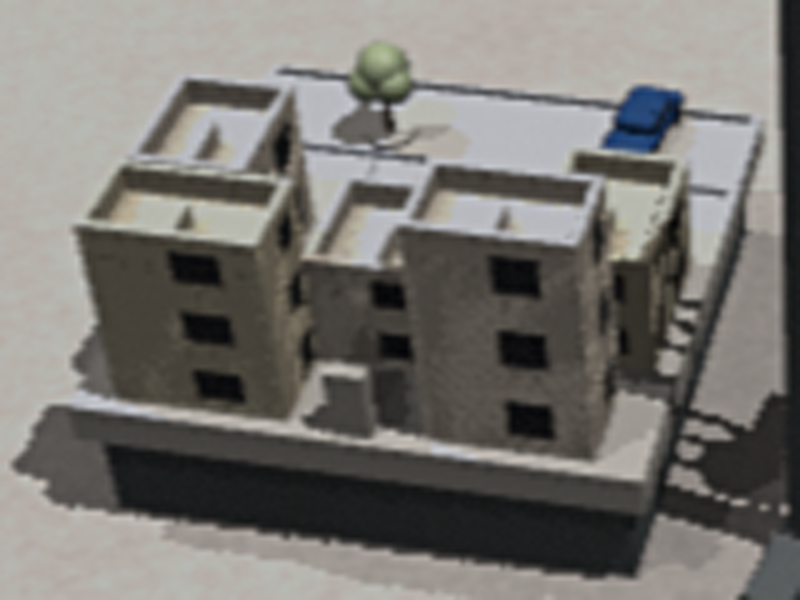

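View pics/d1.png

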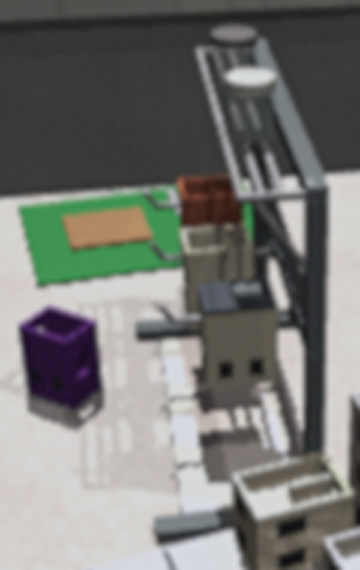

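View pics/d2.png

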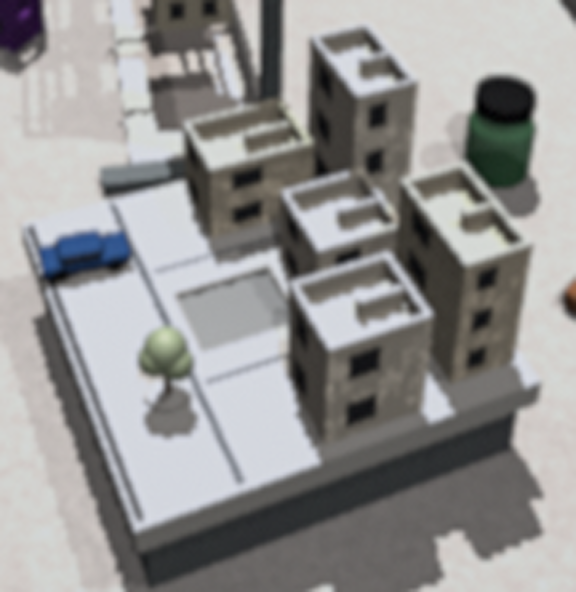

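```bash
cat > h.py <<'E'
import numpy as np,cv2
from scipy.optimize import least_squares
K={};R={};T={}
K["scene"]=np.array([[497.76990511,0,274.85949361],[0,497.76990511,209.42443109],[0,0,1]])
R["scene"]=np.array([[-0.38094559,0.92436119,-0.02090088],[0.57241735,0.21803046,-0.7904436],[-0.72609836,-0.31308003,-0.61217813]])
T["scene"]=np.array([229.05742993,-182.15544273,1566.85560855])
K["side"]=np.array([[396.07766604,0,285.42049896],[0,396.07766604,210.71847778],[0,0,1]])
R["side"]=np.array([[0.97300289,-0.22939427,0.02537018],[-0.10200732,-0.5260539,-0.84431144],[0.20702629,0.81892952,-0.53525186]])
T["side"]=np.array([-618.31736114,226.95391383,895.03734969])
def proj(c,X):
    p=(np.atleast_2d(X)@R[c].T+T[c])@K[c].T
    return p[:,:2]/p[:,2:]
def place(p,L):
    x,y,a=p;L=np.atleast_2d(L).astype(float);c,s=np.cos(a),np.sin(a)
    return np.c_[x+c*L[:,0]-s*L[:,1],y+s*L[:,0]+c*L[:,1],L[:,2]]
def ray(c,uv):
    C=-R[c].T@T[c];d=R[c].T@np.linalg.inv(K[c])@np.array([uv[0],uv[1],1.])
    return C,d
def atz(c,uv,z):
    C,d=ray(c,uv);return C+d*(z-C[2])/d[2]
def fit(obs,p0):
    f=lambda p:np.concatenate([(proj(c,place(p,[L]))[0]-uv) for c,uv,L in obs])
    r=least_squares(f,p0,loss="soft_l1");return r.x,f(r.x).reshape(-1,2)
E
cat > fit1.py <<'E'
from h import *
D2=lambda u,v:(190+u/3.2,215+v/3.2)
S2=lambda u,v:(125+u/5,180+v/5)
S1=lambda u,v:(265+u/3.6,145+v/2.85)
D1=lambda u,v:(170+u/3,95+v/3)
m=[("side",D2(*a),b) for a,b in [((25,230),(-90,130,70)),((140,522),(-90,-130,70)),((178,293),(-13,26,70)),((268,268),(53,26,70)),((207,347),(-13,-26,70)),
((310,35),(117.5,107.5,190)),((372,27),(162.5,107.5,190)),((415,85),(162.5,32.5,190)),((347,100),(117.5,32.5,190)),
((403,183),(117.5,-30,170)),((462,163),(162.5,-30,170)),((527,242),(162.5,-110,170)),((457,268),(117.5,-110,170)),
((290,288),(27.5,-64.5,150)),((385,253),(92.5,-64.5,150)),((430,307),(92.5,-119.5,150)),((325,350),(27.5,-119.5,150)),
((282,183),(63,30,130)),((350,172),(123,30,130)),((185,130),(27.5,119.5,132)),((280,103),(102.5,119.5,132)),((312,148),(102.5,64.5,132)),((207,160),(27.5,64.5,132))]]
m+=[("scene",S2(*a),b) for a,b in [((78,228),(162.5,-110,170)),((255,248),(162.5,-30,170)),((125,165),(117.5,-110,170)),((295,178),(117.5,-30,170)),
((395,230),(162.5,32.5,190)),((580,247),(162.5,107.5,190)),((435,168),(117.5,32.5,190)),((607,180),(117.5,107.5,190)),((645,487),(170,130,70)),((762,120),(-90,130,70))]]
p,r=fit(m,[550,-200,0]);print("model",p,np.degrees(p[2]));print(r.round(1).tolist())
p2,r2=fit([o for o in m if o[0]=="side"],p);print("sideonly",p2);p2,_=fit([o for o in m if o[0]=="scene"],p);print("sceneonly",p2)
k=[("scene",S1(*a),b) for a,b in [((240,143),(-10,-110,197)),((423,176),(-10,0,197)),((618,213),(-10,110,197)),((62,65),(116,-173,321)),((765,188),(116,173,321)),((47,453),(160,-165,0)),((606,596),(160,165,0))]]
k+=[("side",D1(*a),b) for a,b in [((158,517),(-30,-165,12)),((137,322),(-30,165,12)),((150,241),(-10,0,194)),((150,196),(-10,110,194))]]
p,r=fit(k,[550,150,0]);print("rack",p,np.degrees(p[2]));print(r.round(1).tolist())
E
python3 fit1.py
```

```text
model [ 5.25255738e+02 -1.81116397e+02  1.91521858e-01] 10.973394152889634
[[-1.6, -3.2], [-1.8, 1.2], [-1.3, -1.1], [-0.5, -2.1], [-1.8, -0.4], [-0.5, -1.1], [-1.7, -2.9], [0.7, -2.7], [2.9, -2.5], [-1.2, -2.6], [0.1, -2.0], [1.4, -1.0], [2.4, -2.4], [-0.8, -3.5], [0.6, -2.2], [0.5, 0.8], [0.8, -1.8], [-0.9, 1.1], [3.4, -2.6], [-1.0, -3.6], [0.1, -2.9], [0.0, -3.0], [0.8, 1.9], [-1.9, -1.1], [-0.7, -0.8], [-2.7, -1.7], [-1.2, -0.3], [-0.6, -1.4], [-1.2, -0.6], [-1.8, -2.6], [-1.1, -1.2], [-1.1, -1.4], [-0.4, -1.3]]
sideonly [ 5.24100904e+02 -1.85381499e+02  1.84889059e-01]
sceneonly [ 5.27639201e+02 -1.76736400e+02  1.90006217e-01]
rack [ 5.10181386e+02  2.01647630e+02 -3.04409560e-02] -1.744138303297197
[[0.1, -1.5], [0.3, -1.0], [1.0, -1.0], [-2.4, 0.7], [0.5, 2.5], [-0.8, 0.7], [-0.3, 1.6], [-1.2, 1.2], [-0.9, 0.4], [0.8, 0.2], [-1.7, -2.0]]
```

```bash
python3 - <<'E'
import cv2
from h import *
rk=[510.18,201.65,-0.0304]
a=cv2.imread("pics/scene0.png");b=cv2.imread("pics/side0.png")
def crop(im,c,x0,y0,w,h,f,fn):
    o=cv2.resize(im[y0:y0+h,x0:x0+w],None,fx=f,fy=f,interpolation=cv2.INTER_CUBIC)
    for y,cc,top,col in [(-110,51,201,(0,0,255)),(0,51,197,(255,0,0)),(110,51,209,(0,200,0))]:
        P=place(rk,[[cc-30,y-23,top],[cc+30,y-23,top],[cc+30,y+23,top],[cc-30,y+23,top]])
        q=((proj(c,P)-[x0,y0]+.5)*f).astype(int)
        cv2.polylines(o,[q],True,col,1)
        P=place(rk,[[-10,y,194],[0,y,180],[100,y,180]]);q=((proj(c,P)-[x0,y0]+.5)*f).astype(int)
        cv2.polylines(o,[q],False,(255,0,255),1)
    for L in ([[52,-165,313],[52,165,313]],[[-30,-165,12],[160,-165,12]],[[-30,165,12],[160,165,12]],[[108,165,0],[108,165,321]],[[108,-165,0],[108,-165,321]],[[100,-165,180],[100,165,180]]):
        q=((proj(c,place(rk,L))-[x0,y0]+.5)*f).astype(int);cv2.polylines(o,[q],False,(0,255,255),1)
    cv2.imwrite(fn,o)
crop(a,"scene",295,180,160,110,5,"pics/s3.png")
crop(b,"side",205,100,80,180,3.3,"pics/d3.png")
E
```

```text
(no output)
```

View pics/s3.png

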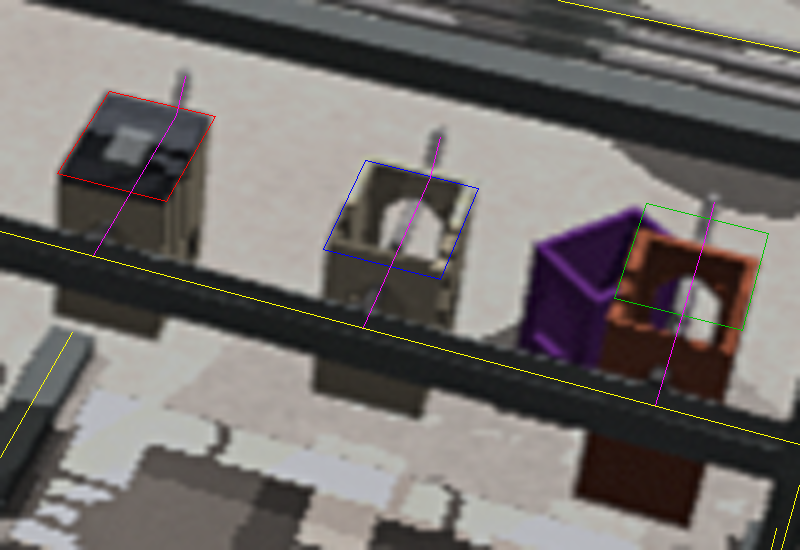

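View pics/d3.png

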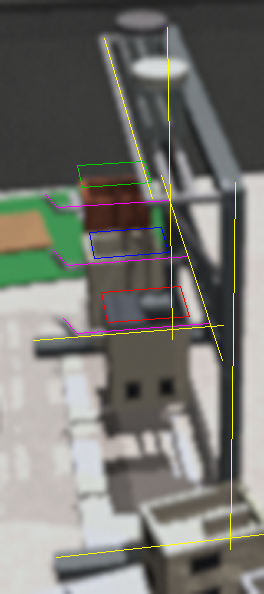

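```bash
python3 - <<'E'
from h import *
R_=np.array([[2.99065045e-01,9.54232418e-01,7.69419701e-04],[9.14289128e-01,-2.86777120e-01,2.86066905e-01],[2.73194967e-01,-8.48491398e-02,-9.58209337e-01]])
t=np.array([-598.3683214,-38.77364447,379.69363009])
tr=np.array([[3.00102113e-01,-7.19374009e-04,-9.53906811e-01],[9.53904926e-01,-1.90018685e-03,3.00102952e-01],[-2.02848744e-03,-9.99997936e-01,1.15964322e-04]])
C=-R_.T@t;e=np.array([179.93,572.0,194.6])
print("cam in tool",tr.T@(C-e));print("R cam<-tool",R_@tr)
print("purple", atz("side",(190,229),0),atz("side",(190,205),80))
print(atz("scene",(416,240),80))
for y in(-110,0,110):print(place([510.18,201.65,-.0304],[[0,y,180]]))
print("plot",place([525.3,-181,.19],[[20,0,65]]))
E
```

```text
cam in tool [  -1.99732691 -180.76619338   72.11360044]
R cam<-tool [[ 9.99995495e-01 -2.79777763e-03  1.08787140e-03]
 [ 2.41708650e-04 -2.86179100e-01 -9.58176113e-01]
 [ 2.99209004e-03  9.58172059e-01 -2.86177135e-01]]
purple [401.52363204 249.79404929   0.        ] [409.78850088 255.01516102  80.        ]
[442.37029636 276.81070629  80.        ]
[[506.83651504  91.70082489 180.        ]]
[[510.18 201.65 180.  ]]
[[513.52348496 311.59917511 180.        ]]
plot [[ 544.9400847 -177.2228221   65.       ]]
```

```bash
python3 -m creep '{"delta_pos":[[0,-0.022,0],[0,-0.022,0],[0,-0.022,0],[-0.033,0,-0.0246],[-0.033,0,-0.0246],[-0.033,0,-0.0246],[-0.033,0,-0.0246],[-0.033,0,-0.0246]],"spin":[-0.1,-0.1,-0.075,0,0,0,0,0],"gripper":[1,1,1,1,1,1,1,1]}'
python3 -m creep '{"delta_pos":[[-0.033,0,-0.0246],[-0.033,0,-0.0246],[-0.033,0,-0.0246],[-0.033,0,-0.0246],[-0.033,0,-0.0246],[-0.033,0,-0.0246],[0,0,0],[0,0,0]],"spin":[0,0,0,0,0,0,0,0],"gripper":[1,1,1,1,1,1,1,1]}'
cat > cap.py <<'E'
import sys,cv2,pickle
from bench import status,eyes
for n in sys.argv[2:]:
    c=eyes.read_camera(n);cv2.imwrite(f"pics/{n}{sys.argv[1]}.png",c["pixels"][:,:,::-1])
    pickle.dump((c["intrinsics"],c["R"],c["t"]),open(f"pics/{n}{sys.argv[1]}.pkl","wb"))
s=status.read_state();print(s["clock"],s["eef_pos"].round(1),s["tool_rot"].round(4).tolist(),s["finger_gap"].round(3),s["contact_force"].round(1))
E
python3 cap.py 1 wrist scene side
```

```text
clock: 2.62
eef_pos: [298.7, 402.2, 261.9]
tool_rot: [[0.029, 0.0, -1.0], [1.0, 0.0, 0.029], [0.0, -1.0, -0.0]]
contact_force: [1.1, -1.0, -0.1]
finger_gap: 0.999
clock: 3.28
eef_pos: [440.6, 199.7, 261.6]
tool_rot: [[0.034, -0.0, -0.999], [0.999, -0.0, 0.034], [-0.0, -1.0, 0.0]]
contact_force: [-0.8, 0.3, -0.4]
finger_gap: 0.998Traceback (most recent call last):
  File "cap.py", line 6, in <module>
    s=status.read_state();print(s["clock"],s["eef_pos"].round(1),s["tool_rot"].round(4).tolist(),s["finger_gap"].round(3),s["contact_force"].round(1))
                                                                                                 ^^^^^^^^^^^^^^^^^^^^^
AttributeError: 'float' object has no attribute 'round'
```

```bash
sed -i 's/s\["finger_gap"\].round(3)/round(s["finger_gap"],3)/' cap.py; python3 - <<'E'
import cv2
b=cv2.imread("pics/scene1.png")
cv2.imwrite("pics/s4.png",cv2.resize(b[100:300,280:480],None,fx=3,fy=3,interpolation=cv2.INTER_CUBIC))
b=cv2.imread("pics/side1.png")
cv2.imwrite("pics/d4.png",cv2.resize(b[40:280,100:320],None,fx=2.5,fy=2.5,interpolation=cv2.INTER_CUBIC))
E
```

```text
(no output)
```

View pics/wrist1.png

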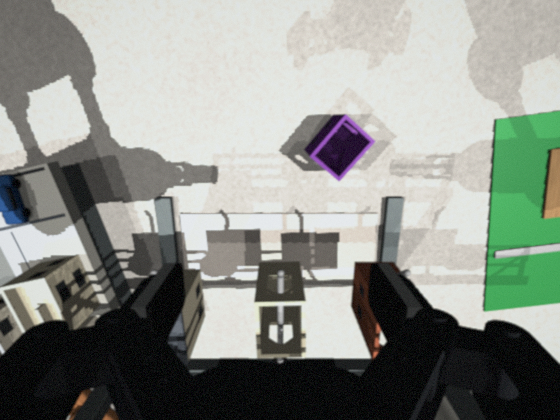

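View pics/s4.png

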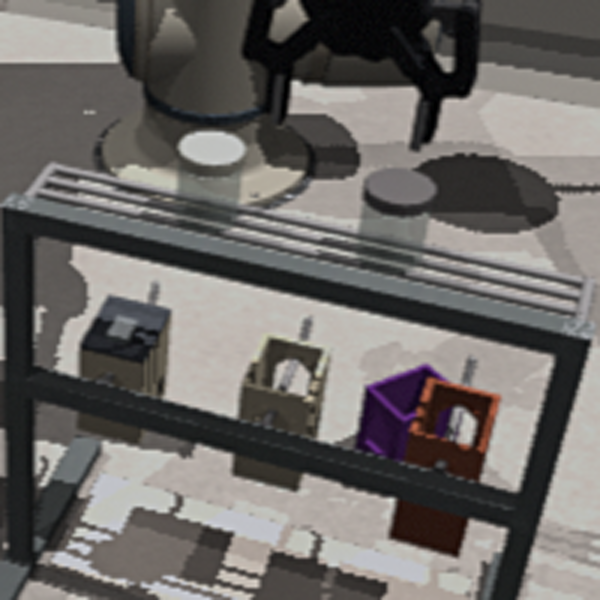

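View pics/d4.png

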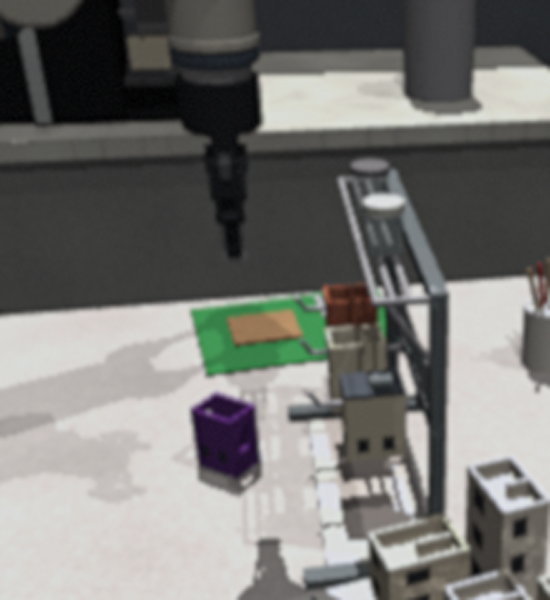

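```bash
python3 - <<'E'
import cv2
b=cv2.imread("pics/wrist1.png")
cv2.imwrite("pics/w1a.png",cv2.resize(b[190:365,140:420],None,fx=2.85,fy=2.85,interpolation=cv2.INTER_CUBIC))
E
```

```text
(no output)
```

View pics/w1a.png

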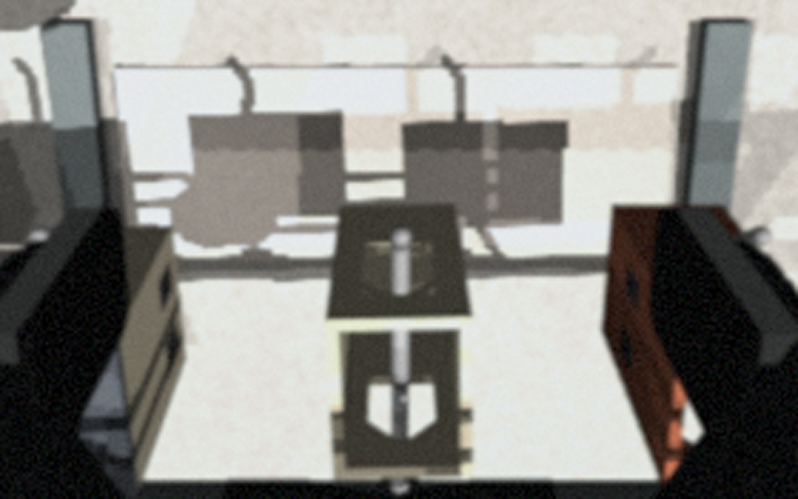

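```bash
cat >> h.py <<'E'
import pickle
def addcam(name,f):
    k,r,t=pickle.load(open(f,"rb"));K[name]=np.array(k);R[name]=np.array(r);T[name]=np.array(t)
E
python3 - <<'E'
from h import *
addcam("w","pics/wrist1.pkl")
W=lambda u,v:(140+u/2.85-.0,190+v/2.85)
rk=np.array([510.18,201.65,-.0304])
def loc(X): 
    d=X[:2]-rk[:2];c,s=np.cos(rk[2]),np.sin(rk[2]);return np.array([c*d[0]+s*d[1],-s*d[0]+c*d[1],X[2]]).round(1)
for n,uv,z in [("footL",(68,22),12),("footR",(721,21),12),("tip",(402,232),197),("gbl",(340,207),117),("gbr",(458,207),117),("gtl",(328,320),197),("gtr",(470,320),197),("gback",(333,478),197),("sp_bl",(613,206),105),("up_br",(168,228),125),("sp back r",(662,478),197)]:
    X=atz("w",W(*uv),z);print(n,X.round(1),loc(X))
C=-R["w"].T@T["w"];print(C,loc(C))
k=[("w",W(68,22),(-30,-165,12)),("w",W(721,21),(-30,165,12)),("w",W(402,230),(-10,0,197))]
S1=lambda u,v:(265+u/3.6,145+v/2.85)
D1=lambda u,v:(170+u/3,95+v/3)
k2=k+[("scene",S1(*a),b) for a,b in [((240,143),(-10,-110,197)),((423,176),(-10,0,197)),((618,213),(-10,110,197)),((62,65),(116,-173,321)),((765,188),(116,173,321)),((47,453),(160,-165,0)),((606,596),(160,165,0))]]
k2+=[("side",D1(*a),b) for a,b in [((158,517),(-30,-165,12)),((137,322),(-30,165,12)),((150,241),(-10,0,194)),((150,196),(-10,110,194))]]
print(fit(k,rk));print(fit(k2,rk))
E
```

```text
footL [472.9  38.1  12. ] [ -32.3 -164.6   12. ]
footR [483.3 361.7  12. ] [-31.8 159.2  12. ]
tip [496.5 200.2 197. ] [-13.6  -1.9 197. ]
gbl [526.7 175.8 117. ] [ 17.3 -25.3 117. ]
gbr [528.3 222.9 117. ] [ 17.5  21.8 117. ]
gtl [526.3 176.2 197. ] [ 16.8 -25.  197. ]
gtr [527.8 220.6 197. ] [ 17.   19.5 197. ]
gback [586.3 174.7 197. ] [ 76.9 -24.6 197. ]
sp_bl [536.  287.8 105. ] [ 23.1  86.9 105. ]
up_br [529.6 108.6 125. ] [ 22.2 -92.4 125. ]
sp back r [590.  283.9 197. ] [ 77.3  84.7 197. ]
[367.98056411 200.11146736 441.2087513 ] [-142.1   -5.9  441.2]
(array([ 5.07214345e+02,  1.99814487e+02, -3.19748989e-02]), array([[-1.66801368, -0.61638552],
       [ 2.87039773, -0.61486848],
       [-0.05281134,  1.43897603]]))
(array([ 5.08123168e+02,  2.00621900e+02, -2.83476565e-02]), array([[-1.04241135,  0.39901978],
       [ 3.36275531, -0.42042547],
       [ 0.86813115,  2.35671503],
       [-0.16210213, -2.06705334],
       [-0.02015071, -1.68208585],
       [ 0.58595525, -1.80935557],
       [-2.43768663,  0.11046796],
       [ 0.15532983,  1.50470595],
       [-0.81616787,  0.07105722],
       [-0.43449389,  0.52663933],
       [-1.8144959 ,  1.55834423],
       [-1.64267122,  0.64651901],
       [ 0.03310681,  0.46924249],
       [-2.45372057, -1.81553118]]))
```

```bash
python3 - <<'E'
import cv2
from h import *
b=cv2.imread("pics/side1.png");f=4
x0,y0=150,45
o=cv2.resize(b[y0:y0+110,x0:x0+80],None,fx=f*1.3,fy=f*1.3,interpolation=cv2.INTER_CUBIC);f*=1.3
for h in range(0,241,20):
    P=np.array([[440.6-42,199.7,261.6+h],[440.6+42,199.7,261.6+h]])
    q=((proj("side",P)-[x0,y0]+.5)*f).astype(int)
    cv2.line(o,tuple(map(int,q[0])),tuple(map(int,q[1])),(0,255,255) if h%100 else (0,0,255),1)
cv2.imwrite("pics/d5.png",o)
# pots
for n,uv in [("white base?",(265+265/3.6,145+75/2.85))]: pass
E
```

```text
(no output)
```

View pics/d5.png

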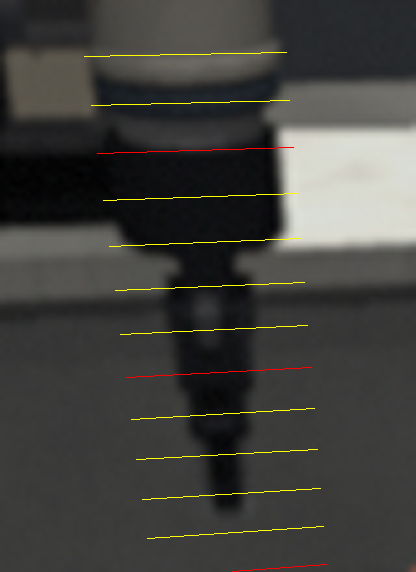

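```bash
python3 -m creep '{"delta_pos":[[0,0.03,0],[0,0.03,0],[0,0.027,0],[0,0,-0.025],[0,0,-0.025],[0,0,-0.012],[0,0,0],[0,0,0]],"spin":[0,0,0,0,0,0,0,0],"gripper":[1,1,1,1,1,1,1,1]}'
python3 cap.py 2 wrist side
```

```text
clock: 4.1
eef_pos: [501.0, 201.0, 174.6]
tool_rot: [[0.028, -0.001, -1.0], [1.0, 0.0, 0.028], [0.0, -1.0, 0.001]]
contact_force: [0.1, 0.2, -0.2]
finger_gap: 0.998
4.2 [500.8 200.7 175.2] [[0.0279, 0.0001, -0.9996], [0.9996, 0.0003, 0.0279], [0.0003, -1.0, -0.0001]] 1.001 [0.7 0.1 0.7]
```

View pics/wrist2.png

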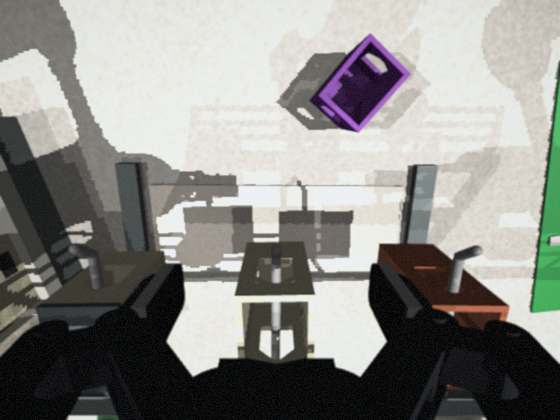

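View pics/side2.png

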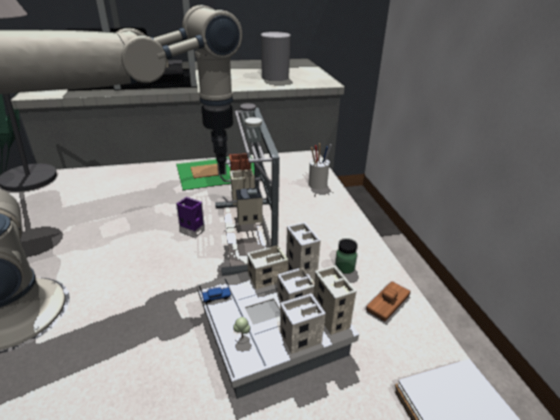

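```bash
python3 -m creep '{"delta_pos":[[0,0,-0.006],[0,0,-0.005],[0,0,-0.004],[0,0,0]],"spin":[0,0,0,0],"gripper":[1,1,1,1]}'
python3 -m creep '{"delta_pos":[[0,0,-0.003],[0,0,-0.002],[0,0,0]],"spin":[0,0,0],"gripper":[1,1,1]}'; python3 cap.py 3 wrist
```

```text
clock: 4.53
eef_pos: [517.3, 199.1, 174.8]
tool_rot: [[0.03, 0.0, -1.0], [1.0, -0.0, 0.03], [-0.0, -1.0, -0.0]]
contact_force: [0.6, 0.0, 0.4]
finger_gap: 1.002
clock: 4.78
eef_pos: [522.0, 198.9, 174.6]
tool_rot: [[0.03, -0.0, -1.0], [1.0, -0.0, 0.03], [-0.0, -1.0, 0.0]]
contact_force: [-1.0, -0.4, -0.6]
finger_gap: 1.003
4.8333 [521.8 198.9 174.7] [[0.03, -0.0003, -0.9995], [0.9995, -0.0001, 0.03], [-0.0001, -1.0, 0.0003]] 1.001 [-0.1  0.   0.3]
```

View pics/wrist3.png

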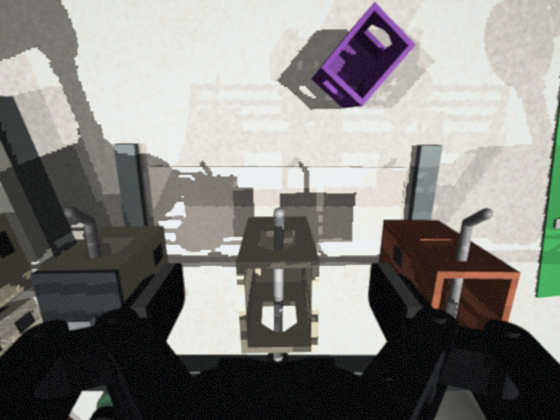

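```bash
python3 -m creep '{"delta_pos":[[0,0,-0.002],[0,0,0]],"spin":[0,0],"gripper":[1,1]}'
python3 -m creep '{"delta_pos":[[0,0,-0.002],[0,0,0]],"spin":[0,0],"gripper":[1,1]}'
```

```text
clock: 5.0
eef_pos: [523.9, 198.9, 174.7]
tool_rot: [[0.03, 0.0, -1.0], [1.0, -0.0, 0.03], [-0.0, -1.0, -0.0]]
contact_force: [0.4, -0.2, 0.1]
finger_gap: 0.996
clock: 5.17
eef_pos: [525.9, 198.9, 174.8]
tool_rot: [[0.03, 0.0, -1.0], [1.0, 0.0, 0.03], [0.0, -1.0, -0.0]]
contact_force: [-0.3, 0.3, -0.7]
finger_gap: 1.0
```

```bash
python3 -m creep '{"delta_pos":[[0,0,0],[0,0,0],[0,0,0],[0,0,0],[0,0,0],[0,0,0]],"spin":[0,0,0,0,0,0],"gripper":[0.4,0.4,0.4,0.4,0.4,0.4]}' 25; python3 cap.py 4 wrist
```

```text
clock: 5.67
eef_pos: [525.7, 198.9, 174.8]
tool_rot: [[0.03, 0.0, -1.0], [1.0, 0.0, 0.03], [0.0, -1.0, -0.0]]
contact_force: [-0.3, -0.3, -0.1]
finger_gap: 0.396
5.7167 [525.7 198.9 174.8] [[0.0298, 0.0, -0.9996], [0.9996, 0.0, 0.0298], [0.0, -1.0, -0.0]] 0.401 [-0.3 -0.2 -0.6]
```

View pics/wrist4.png

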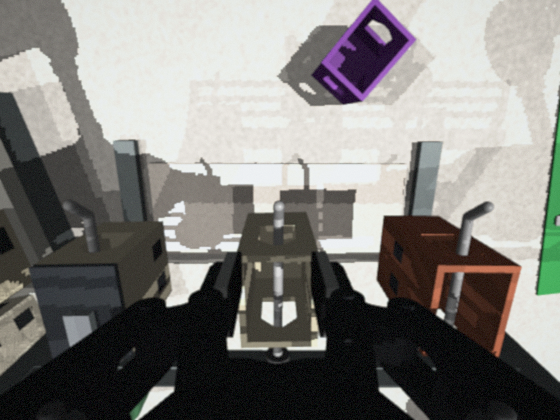

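```bash
python3 -m creep '{"delta_pos":[[0,0,0],[0,0,0],[0,0,0]],"spin":[0,0,0],"gripper":[0.2,0,0]}' 25; python3 cap.py 5 wrist
```

```text
clock: 5.97
eef_pos: [525.7, 198.9, 174.8]
tool_rot: [[0.03, -0.0, -1.0], [1.0, -0.0, 0.03], [-0.0, -1.0, 0.0]]
contact_force: [-0.0, 0.6, 0.4]
finger_gap: 0.003
6.0167 [525.7 198.9 174.8] [[0.0298, -0.0001, -0.9996], [0.9996, -0.0, 0.0298], [-0.0, -1.0, 0.0001]] 0.001 [-0.2 -0.2 -0.4]
```

View pics/wrist5.png

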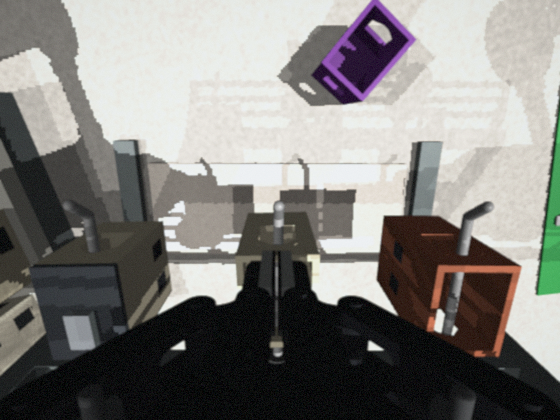

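```bash
python3 cap.py 6 scene side; python3 - <<'E'
import cv2
from h import *
for c,x0,y0,w,h,fn in [("scene",300,110,130,130,"pics/s6.png"),("side",180,80,110,130,"pics/d6.png")]:
    b=cv2.imread(f"pics/{c}6.png");f=4.5
    o=cv2.resize(b[y0:y0+h,x0:x0+w],None,fx=f,fy=f,interpolation=cv2.INTER_CUBIC)
    for k in range(0,41,10):
        q=((proj(c,[[525.7,198.9,174.8+k]])[0]-[x0,y0]+.5)*f).astype(int)
        cv2.circle(o,tuple(map(int,q)),2,(0,0,255) if k else (0,255,0),-1)
    cv2.imwrite(fn,o)
E
```

```text
6.1167 [525.7 198.9 174.7] [[0.0298, -0.0001, -0.9996], [0.9996, -0.0, 0.0298], [-0.0, -1.0, 0.0001]] -0.003 [ 0.3 -0.7  0.3]
```

View pics/s6.png

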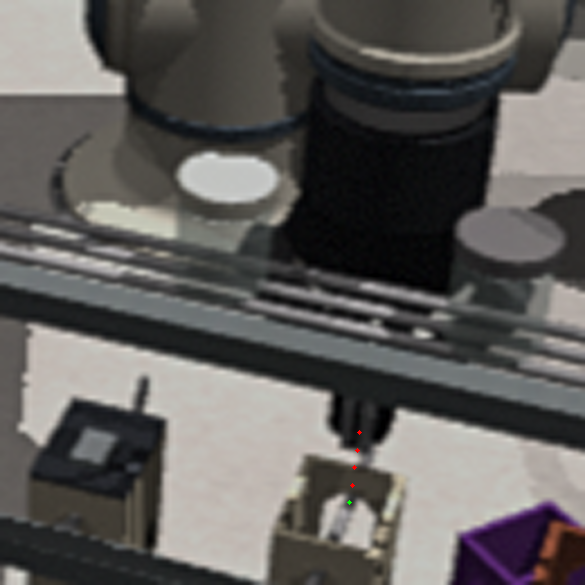

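View pics/d6.png

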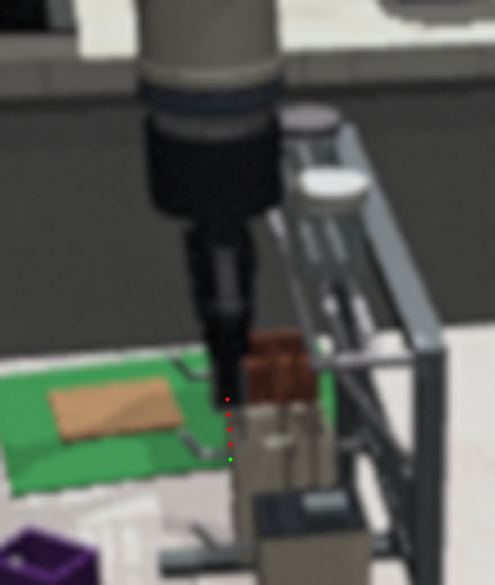

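```bash
python3 -m creep '{"delta_pos":[[0,0,0],[0,0,0],[0,0,0],[0,0.007,0],[0,0.007,0],[0,0,0]],"spin":[0,0,0,0,0,0],"gripper":[0.8,0.8,0.8,0.8,0.8,0.8]}'
python3 -m creep '{"delta_pos":[[0,0.002,0],[0,0.001,0],[0,0,0]],"spin":[0,0,0],"gripper":[0.8,0.8,0.8]}';  python3 cap.py 7 side
```

```text
clock: 6.62
eef_pos: [524.9, 198.6, 158.3]
tool_rot: [[0.03, -0.003, -1.0], [1.0, -0.001, 0.03], [-0.001, -1.0, 0.003]]
contact_force: [-0.5, 0.4, -1.1]
finger_gap: 0.798
clock: 6.87
eef_pos: [525.6, 198.8, 157.5]
tool_rot: [[0.03, -0.0, -1.0], [1.0, -0.0, 0.03], [-0.0, -1.0, 0.0]]
contact_force: [-1.1, -0.5, -0.0]
finger_gap: 0.803
6.9167 [525.7 198.9 157.7] [[0.0298, -0.0001, -0.9996], [0.9996, 0.0, 0.0298], [0.0, -1.0, 0.0001]] 0.801 [-1.3  0.4  1. ]
```

```bash
python3 - <<'E'
import cv2
b=cv2.imread("pics/side7.png")
cv2.imwrite("pics/d7.png",cv2.resize(b[80:210,180:290],None,fx=4.5,fy=4.5,interpolation=cv2.INTER_CUBIC))
E
```

```text
(no output)
```

View pics/d7.png

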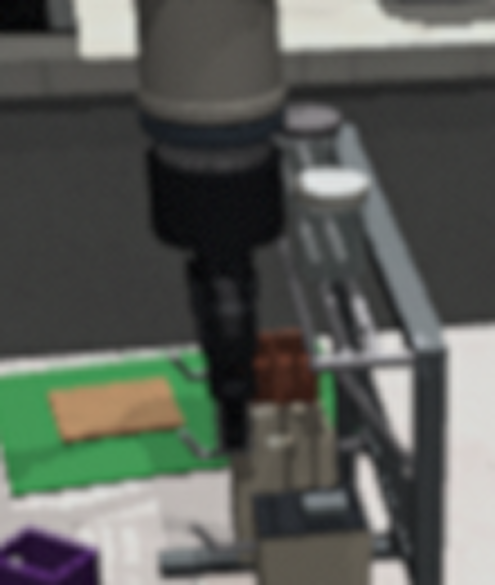

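```bash
python3 -m creep '{"delta_pos":[[0,0,0],[0,0,0],[0,0,0],[0,0,0],[0,0,0]],"spin":[0,0,0,0,0],"gripper":[0.3,0.2,0.2,0.2,0.2]}' 20; python3 cap.py 8 wrist
```

```text
clock: 7.33
eef_pos: [525.9, 198.9, 158.3]
tool_rot: [[0.03, 0.001, -1.0], [1.0, 0.0, 0.03], [0.0, -1.0, -0.001]]
contact_force: [-0.6, -0.6, 2.3]
finger_gap: 0.504
7.3833 [525.9 198.9 158.3] [[0.0298, 0.0008, -0.9996], [0.9996, 0.0002, 0.0298], [0.0002, -1.0, -0.0008]] 0.507 [-0.7 -0.6  4. ]
```

View pics/wrist8.png

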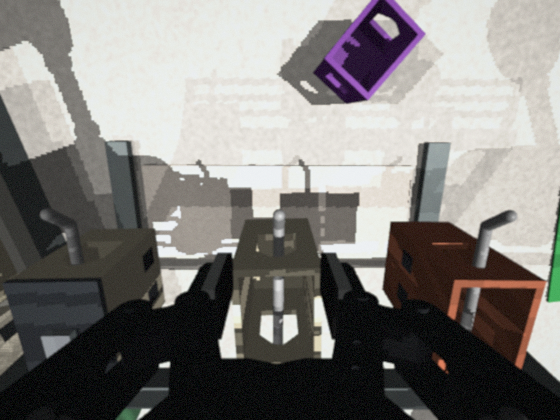

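```bash
python3 -m creep '{"delta_pos":[[0,0,0.003],[0,0,0.003],[0,0,0.003],[0,0,0]],"spin":[0,0,0,0],"gripper":[0.2,0.2,0.2,0.2]}'; python3 cap.py 9 wrist
```

```text
clock: 7.72
eef_pos: [516.4, 199.3, 158.3]
tool_rot: [[0.03, 0.001, -1.0], [1.0, 0.0, 0.03], [0.0, -1.0, -0.001]]
contact_force: [3.2, 0.0, 2.9]
finger_gap: 0.505
7.7667 [516.5 199.3 158.2] [[0.0295, 0.0005, -0.9996], [0.9996, 0.0003, 0.0295], [0.0003, -1.0, -0.0005]] 0.509 [1.  0.5 4.8]
```

View pics/wrist9.png

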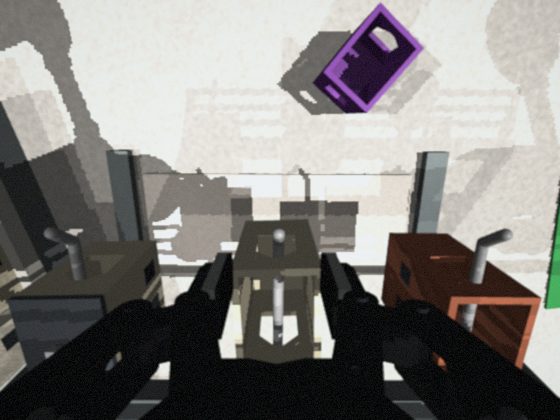

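```bash
python3 -m creep '{"delta_pos":[[0,0,0.003],[0,0,0.003],[0,0,0],[0,0,0],[0,0,0]],"spin":[0,0,0,0,0],"gripper":[0.2,0.2,0.2,0.7,0.7]}'; 
python3 -m creep '{"delta_pos":[[0,0,-0.002],[0,0,-0.002],[0,0.006,0],[0,0.007,0],[0,0.005,0],[0,0,0]],"spin":[0,0,0,0,0,0],"gripper":[0.7,0.7,0.7,0.7,0.7,0.7]}'; python3 cap.py 10 wrist side
```

```text
clock: 8.18
eef_pos: [509.8, 199.2, 156.7]
tool_rot: [[0.03, -0.003, -1.0], [1.0, -0.001, 0.03], [-0.001, -1.0, 0.003]]
contact_force: [0.3, -0.9, -0.2]
finger_gap: 0.698
clock: 8.68
eef_pos: [513.8, 198.9, 137.4]
tool_rot: [[0.03, -0.003, -1.0], [1.0, -0.001, 0.03], [-0.001, -1.0, 0.003]]
contact_force: [-0.4, -0.5, -0.6]
finger_gap: 0.702
8.7833 [514.3 199.1 139.1] [[0.0298, -0.0013, -0.9996], [0.9996, -0.0004, 0.0298], [-0.0004, -1.0, 0.0012]] 0.703 [ 0.4  0.5 -0.2]
```

View pics/wrist10.png

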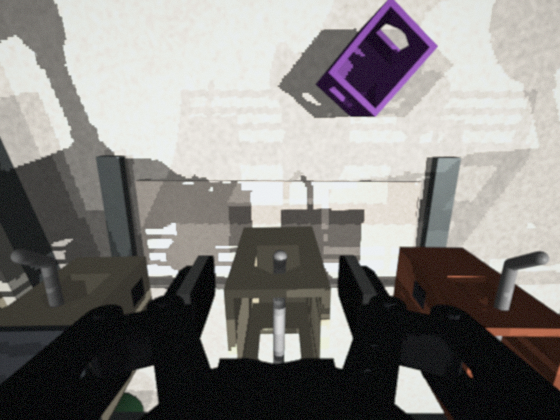

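```bash
python3 -m creep '{"delta_pos":[[0,0,0],[0,0,0],[0,0,0],[0,0,0],[0,0,0.003],[0,0,0.003],[0,0,0]],"spin":[0,0,0,0,0,0,0],"gripper":[0.2,0.2,0.2,0.2,0.2,0.2,0.2]}' 20
python3 -m creep '{"delta_pos":[[0,0,0],[0,0,0],[0,0,-0.004],[0,0,-0.004],[0,0,0]],"spin":[0,0,0,0,0],"gripper":[0.7,0.7,0.7,0.7,0.7]}'; python3 cap.py 11 wrist
```

```text
clock: 9.37
eef_pos: [510.5, 199.5, 141.1]
tool_rot: [[0.03, 0.006, -1.0], [1.0, 0.001, 0.03], [0.001, -1.0, -0.006]]
contact_force: [6.1, 0.1, 3.5]
finger_gap: 0.538
clock: 9.78
eef_pos: [517.1, 199.1, 139.3]
tool_rot: [[0.03, -0.001, -1.0], [1.0, -0.0, 0.03], [-0.0, -1.0, 0.001]]
contact_force: [0.2, 0.2, 0.3]
finger_gap: 0.697
9.8333 [516.8 199.1 139.3] [[0.03, -0.0009, -0.9996], [0.9996, -0.0003, 0.03], [-0.0003, -1.0, 0.0009]] 0.699 [-0.   0.  -0.1]
```

View pics/wrist11.png

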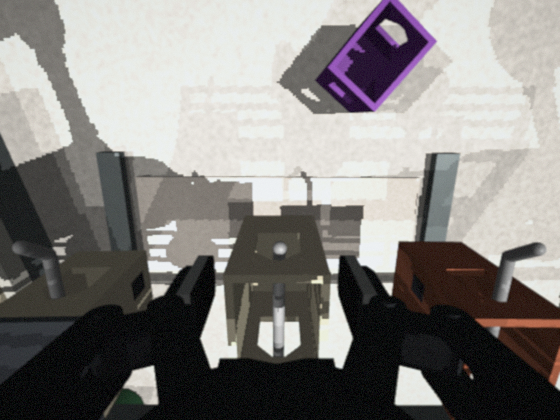

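```bash
python3 -m creep '{"delta_pos":[[0,0,0],[0,0,0],[0,0,0],[0,0,0],[0,-0.005,0],[0,-0.005,0],[0,-0.005,0],[0,-0.005,0]],"spin":[0,0,0,0,0,0,0,0],"gripper":[0.2,0.2,0.2,0.2,0.2,0.2,0.2,0.2]}' 60; python3 cap.py 12 wrist scene side; python3 - <<'E'
import cv2
b=cv2.imread("pics/side12.png")
c=cv2.resize(b[80:230,180:290],None,fx=3.5,fy=3.5,interpolation=cv2.INTER_CUBIC)
b=cv2.imread("pics/scene12.png")
d=cv2.resize(b[130:280,300:410],None,fx=3.5,fy=3.5,interpolation=cv2.INTER_CUBIC)
cv2.imwrite("pics/m12.png",cv2.hconcat([c,d]))
E
```

```text
clock: 10.5
eef_pos: [516.7, 199.3, 160.6]
tool_rot: [[0.03, 0.0, -1.0], [1.0, 0.0, 0.03], [0.0, -1.0, -0.0]]
contact_force: [0.9, 0.4, -0.9]
finger_gap: 0.526
10.65 [517.  199.3 160.7] [[0.0298, 0.0014, -0.9996], [0.9996, 0.0005, 0.0298], [0.0005, -1.0, -0.0014]] 0.523 [ 0.5  0.5 -0.5]
```

View pics/m12.png

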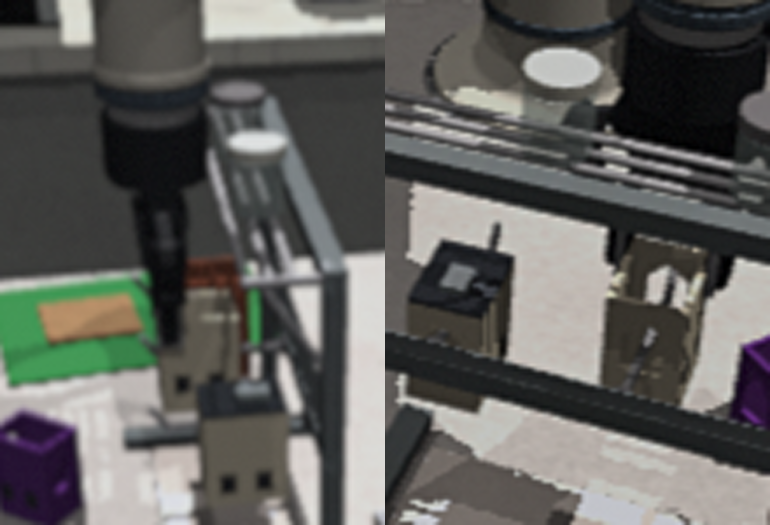

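View pics/wrist12.png

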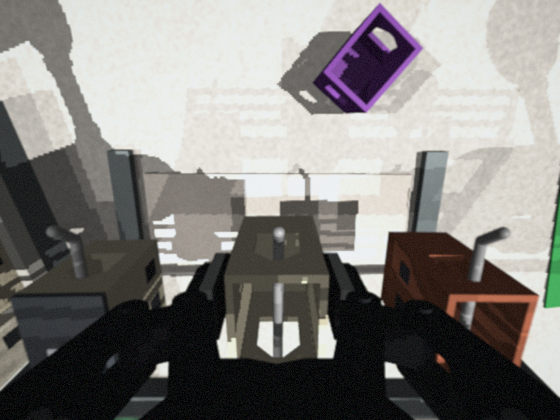

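```bash
python3 -m creep '{"delta_pos":[[0,0,0.006],[0,0,0.01],[0,0,0.015],[0,0,0.015],[0,0,0.018],[0,0,0.018],[0,0,0.018],[0,0,0]],"spin":[0,0,0,0,0,0,0,0],"gripper":[0.2,0.2,0.2,0.2,0.2,0.2,0.2,0.2]}'; python3 cap.py 13 wrist
```

```text
clock: 11.32
eef_pos: [413.8, 202.4, 160.0]
tool_rot: [[0.028, -0.001, -1.0], [1.0, 0.001, 0.028], [0.001, -1.0, 0.001]]
contact_force: [0.4, -0.1, -0.6]
finger_gap: 0.52
11.3667 [415.2 202.4 160. ] [[0.0285, 0.0006, -0.9996], [0.9996, 0.0004, 0.0285], [0.0005, -1.0, -0.0006]] 0.525 [-0.   0.4 -0.1]
```

View pics/wrist13.png

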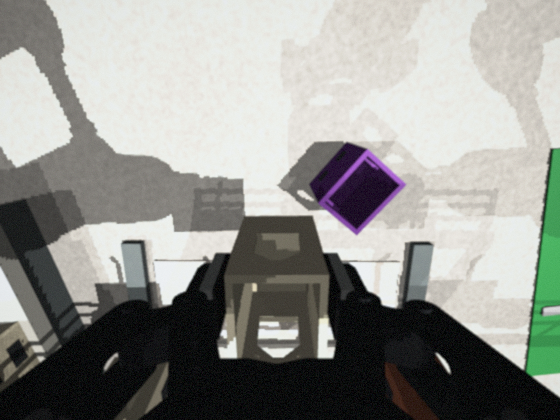

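```bash
python3 -m creep '{"delta_pos":[[0,-0.03,0],[0,-0.03,0],[0,0,0],[0,0,0],[-0.03,0,0],[-0.036,0,0],[-0.036,0,0],[-0.036,0,0]],"spin":[0,0,-0.11,-0.11,0,0,0,0],"gripper":[0.2,0.2,0.2,0.2,0.2,0.2,0.2,0.2]}'
python3 -m creep '{"delta_pos":[[-0.036,0,0],[-0.036,0,0],[-0.036,0,0],[-0.036,0,0],[-0.036,0,0],[-0.036,0,0],[-0.036,0,0],[-0.006,0,0]],"spin":[0,0,0,0,0,0,0,0],"gripper":[0.2,0.2,0.2,0.2,0.2,0.2,0.2,0.2]}'
python3 -m creep '{"delta_pos":[[0,0,0],[0,0,0]],"spin":[0,0],"gripper":[0.2,0.2]}'; python3 cap.py 14 wrist side scene
```

```text
clock: 12.03
eef_pos: [443.0, 65.3, 219.5]
tool_rot: [[-0.19, 0.0, -0.982], [0.982, -0.0, -0.19], [-0.0, -1.0, -0.0]]
contact_force: [1.1, 0.1, -0.3]
finger_gap: 0.524
clock: 12.7
eef_pos: [491.5, -191.8, 218.2]
tool_rot: [[-0.184, -0.002, -0.983], [0.983, -0.001, -0.184], [-0.001, -1.0, 0.002]]
contact_force: [0.9, -0.5, 0.3]
finger_gap: 0.525
clock: 12.87
eef_pos: [491.5, -186.5, 219.3]
tool_rot: [[-0.188, -0.001, -0.982], [0.982, 0.001, -0.188], [0.001, -1.0, 0.001]]
contact_force: [-0.8, 0.3, -0.9]
finger_gap: 0.524
13.0167 [ 491.7 -185.4  220.1] [[-0.1907, 0.0006, -0.9816], [0.9816, 0.0001, -0.1907], [0.0, -1.0, -0.0006]] 0.522 [-0.1  0.1 -0.9]
```

View pics/wrist14.png

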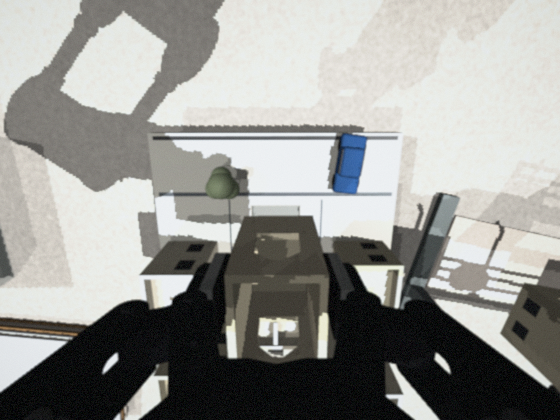

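View pics/side14.png

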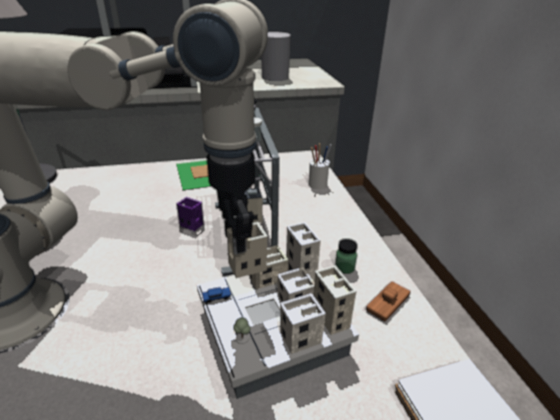

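```bash
python3 - <<'E'
import cv2
b=cv2.imread("pics/wrist14.png")
cv2.imwrite("pics/w14.png",cv2.resize(b[115:290,135:415],None,fx=2.85,fy=2.85,interpolation=cv2.INTER_CUBIC))
E
```

```text
(no output)
```

View pics/w14.png

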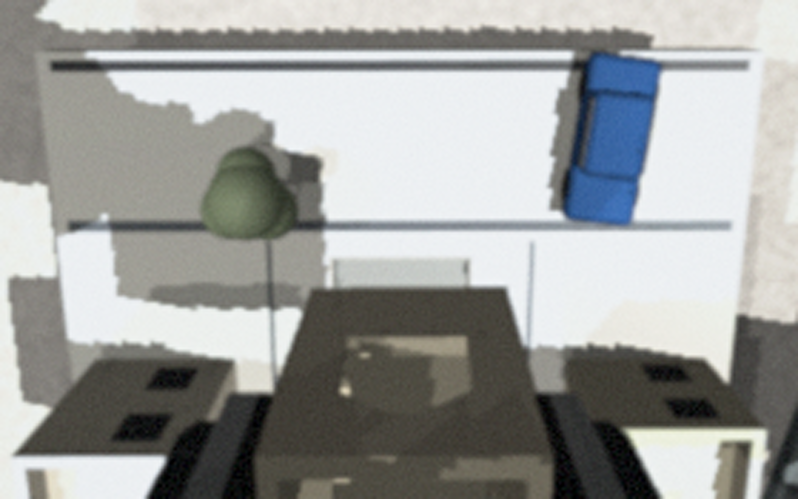

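```bash
cat > m14.py <<'E'
from h import *
addcam("w","pics/wrist14.pkl")
W=lambda u,v:(135+u/2.85,115+v/2.85)
m=[("w",W(38,52),(-90,-130,70)),("w",W(760,48),(-90,130,70)),("w",W(333,259),(-13,-26,70)),("w",W(470,258),(-13,26,70)),
("w",W(15,455),(27.5,-119.5,150)),("w",W(768,430),(27.5,119.5,132)),("w",W(97,360),(27.5,-119.5,70)),("w",W(233,362),(27.5,-64.5,70)),("w",W(568,360),(27.5,64.5,70)),("w",W(703,360),(27.5,119.5,70))]
p,r=fit(m,[525,-181,.19]);print("model",p);print(r.round(1).tolist())
print("plot",place(p,[[20,0,65]]))
for uv in [(333,259),(470,258),(38,52),(760,48)]: print(uv,atz("w",W(*uv),70).round(1))
obs=[(W(307,289),(-30,-23,0)),(W(508,289),(-30,23,0)),(W(255,458),(-30,-23,80)),(W(552,458),(-30,23,80))]
def f(q):
    L=np.array([o[1] for o in obs],float)
    P=place(q[:3],L);P[:,2]+=q[3]
    return (proj("w",P)-np.array([o[0] for o in obs])).ravel()
s=least_squares(f,[520,-180,.19,198]);print("storey",s.x,s.fun.round(1))
E
python3 m14.py
```

```text
model [ 5.25158356e+02 -1.82248744e+02  1.91433685e-01]
[[-0.1, 0.5], [1.1, 1.6], [-0.0, 0.2], [-0.4, 0.5], [0.2, 0.5], [-1.5, -0.4], [0.7, -0.6], [1.8, -1.4], [-1.5, -0.8], [-0.1, -0.9]]
plot [[ 544.79300479 -178.44341182   65.        ]]
(333, 259) [ 517.1 -210.3   70. ]
(470, 258) [ 506.8 -158.8   70. ]
(38, 52) [ 461.  -326.9   70. ]
(760, 48) [410.8 -73.3  70. ]
storey [ 5.13877483e+02 -1.83708165e+02  1.89450680e-01  1.97547575e+02] [-0.   1.1 -2.5  1.1 -0.5 -0.7  2.1 -0.7]
```

```bash
python3 -m creep '{"delta_pos":[[-0.001,0,-0.016],[0,0,-0.0155],[0,0.03,0],[0,0.03,0],[0,0.02,0],[0,0.014,0],[0,0,0],[0,0,0]],"spin":[0,0,0,0,0,0,0,0],"gripper":[0.2,0.2,0.2,0.2,0.2,0.2,0.2,0.2]}'
python3 cap.py 15 wrist side;python3 - <<'E'
import cv2
b=cv2.imread("pics/wrist15.png")
cv2.imwrite("pics/w15.png",cv2.resize(b[115:290,135:415],None,fx=2.85,fy=2.85,interpolation=cv2.INTER_CUBIC))
b=cv2.imread("pics/side15.png")
cv2.imwrite("pics/d15.png",cv2.resize(b[200:360,190:350],None,fx=3.7,fy=3.7,interpolation=cv2.INTER_CUBIC))
E
```

```text
clock: 13.68
eef_pos: [522.6, -181.0, 126.0]
tool_rot: [[-0.19, -0.0, -0.982], [0.982, 0.0, -0.19], [0.0, -1.0, 0.0]]
contact_force: [-0.0, 0.3, 1.0]
finger_gap: 0.525
13.7833 [ 523.6 -181.7  128.1] [[-0.1896, 0.0032, -0.9819], [0.9819, -0.0013, -0.1896], [-0.0019, -1.0, -0.0029]] 0.525 [-0.6 -0.1  0.3]
```

View pics/w15.png

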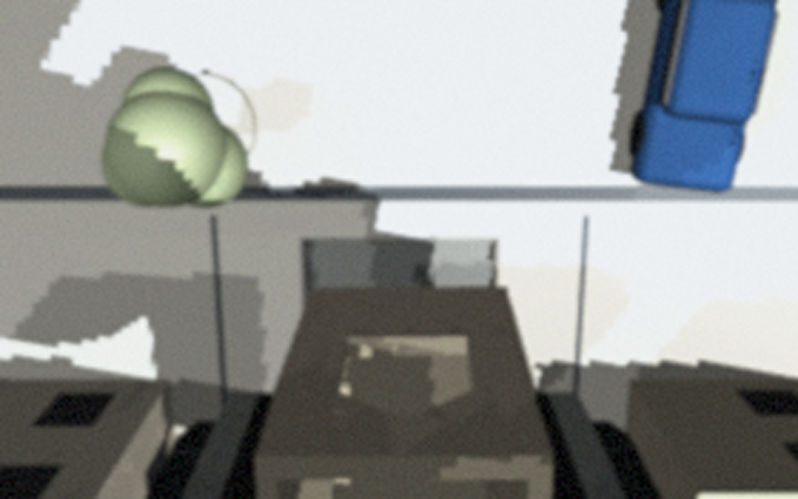

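View pics/d15.png

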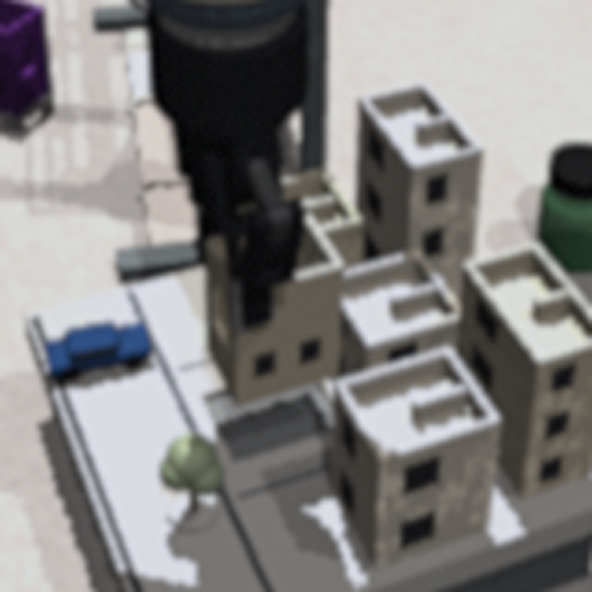

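```bash
python3 -m creep '{"delta_pos":[[-0.0018,0,-0.0004],[0,0.015,0],[0,0.012,0],[0,0,0],[0,0,0]],"spin":[0,0,0,0,0],"gripper":[0.2,0.2,0.2,0.2,0.2]}'
python3 cap.py 16 wrist side;python3 - <<'E'
import cv2
b=cv2.imread("pics/wrist16.png")
cv2.imwrite("pics/w16.png",cv2.resize(b[115:290,135:415],None,fx=2.85,fy=2.85,interpolation=cv2.INTER_CUBIC))
b=cv2.imread("pics/side16.png")
cv2.imwrite("pics/d16.png",cv2.resize(b[200:360,190:350],None,fx=3.7,fy=3.7,interpolation=cv2.INTER_CUBIC))
E
```

```text
clock: 14.2
eef_pos: [523.0, -183.3, 98.2]
tool_rot: [[-0.189, -0.002, -0.982], [0.982, 0.001, -0.189], [0.001, -1.0, 0.001]]
contact_force: [0.1, 0.1, -0.5]
finger_gap: 0.525
14.3 [ 523.7 -183.6   99.4] [[-0.189, 0.0006, -0.982], [0.982, -0.0002, -0.189], [-0.0004, -1.0, -0.0006]] 0.525 [ 0.   0.5 -0.2]
```

View pics/w16.png

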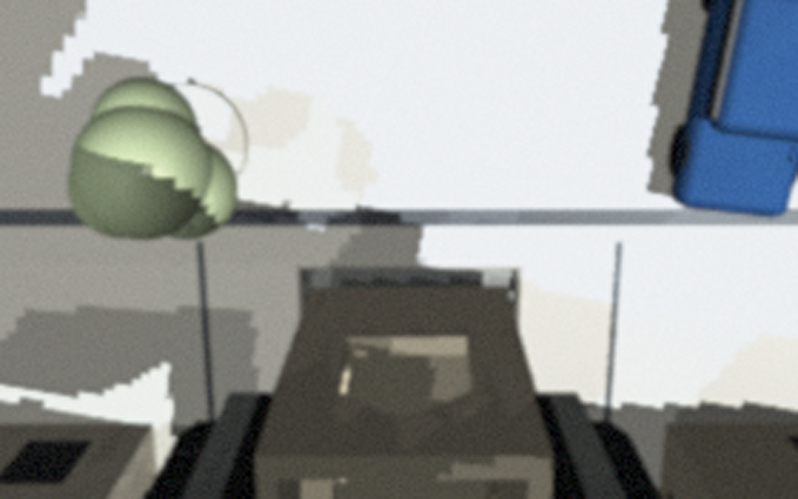

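View pics/d16.png

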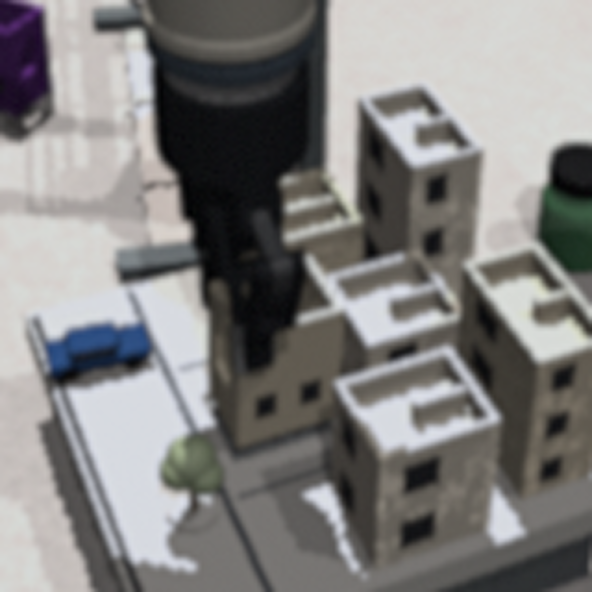

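```bash
python3 - <<'E'
import cv2
b=cv2.imread("pics/wrist16.png")
cv2.imwrite("pics/w16b.png",cv2.resize(b[200:260,225:335],None,fx=7.2,fy=7.2,interpolation=cv2.INTER_CUBIC))
E
```

```text
(no output)
```

View pics/w16b.png

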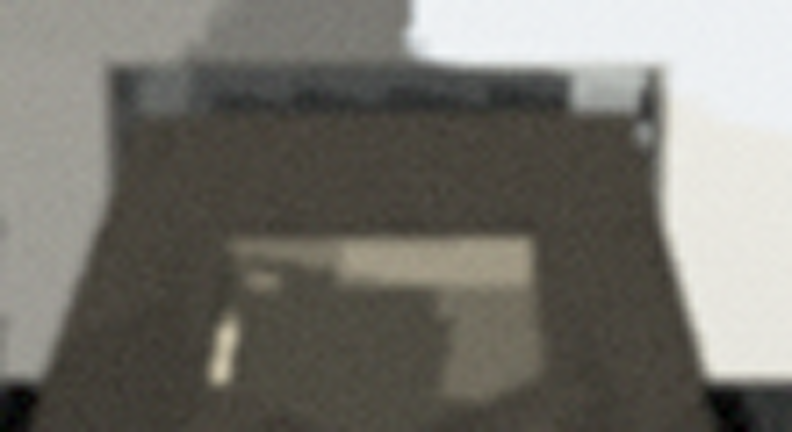

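```bash
python3 -m creep '{"delta_pos":[[0,0.004,0],[0,0.004,0],[0,0.001,0],[0,0,0],[0,0,0]],"spin":[0,0,0,0,0],"gripper":[0.2,0.2,0.2,0.2,0.2]}'
python3 -m creep '{"delta_pos":[[0,0.001,0],[0,0.001,0],[0,0,0]],"spin":[0,0,0],"gripper":[0.2,0.2,0.2]}'
```

```text
clock: 14.72
eef_pos: [523.4, -183.4, 89.6]
tool_rot: [[-0.189, -0.0, -0.982], [0.982, 0.0, -0.189], [0.0, -1.0, 0.0]]
contact_force: [-0.2, 0.3, -0.8]
finger_gap: 0.523
clock: 14.97
eef_pos: [523.6, -183.5, 88.3]
tool_rot: [[-0.189, 0.001, -0.982], [0.982, -0.0, -0.189], [-0.0, -1.0, -0.001]]
contact_force: [-0.9, 0.7, 1.6]
finger_gap: 0.529
```

```bash
python3 -m creep '{"delta_pos":[[0,0.001,0],[0,0.001,0],[0,0,0]],"spin":[0,0,0],"gripper":[0.2,0.2,0.2]}'
python3 cap.py 17 wrist side;python3 - <<'E'
import cv2
b=cv2.imread("pics/wrist17.png")
c=cv2.resize(b[200:260,225:335],None,fx=5,fy=5,interpolation=cv2.INTER_CUBIC)
b=cv2.imread("pics/side17.png")
d=cv2.resize(b[260:330,220:330],None,fx=5,fy=5,interpolation=cv2.INTER_CUBIC)[:290]
cv2.imwrite("pics/w17b.png",cv2.vconcat([c,d]))
E
```

```text
clock: 15.22
eef_pos: [523.5, -183.5, 88.1]
tool_rot: [[-0.189, 0.001, -0.982], [0.982, -0.001, -0.189], [-0.001, -1.0, -0.001]]
contact_force: [-5.8, 1.4, 9.9]
finger_gap: 0.523
15.3167 [ 523.4 -183.5   88.1] [[-0.1891, 0.0012, -0.982], [0.982, -0.0007, -0.1891], [-0.0009, -1.0, -0.0011]] 0.524 [-5.4  1.8  9.2]
```

View pics/w17b.png

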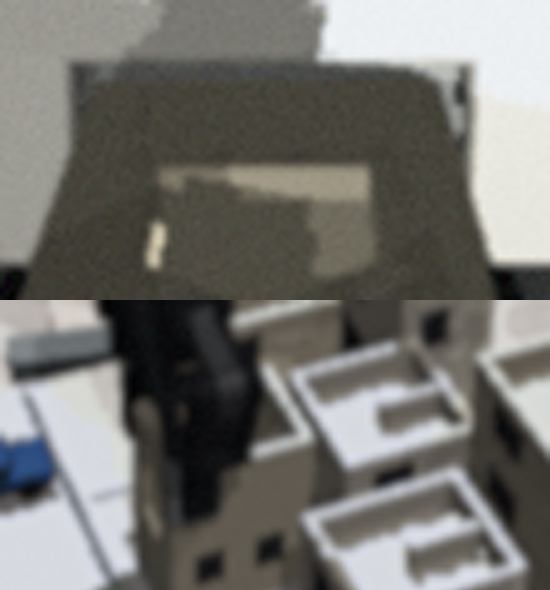

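```bash
python3 -m creep '{"delta_pos":[[0,0,0],[0,0,0],[0,0,0]],"spin":[0,0,0],"gripper":[0.58,0.65,0.7]}'
python3 -m creep '{"delta_pos":[[0,-0.01,0],[0,-0.02,0],[0,-0.02,0],[0,0,0.03],[0,0,0.03],[0,0,0.02],[0,0,0],[0,0,0]],"spin":[0,0,0,0,0,0,0,0],"gripper":[0.7,0.7,0.7,0.7,0.7,0.7,0.7,0.7]}'
python3 cap.py 18 wrist side scene;python3 - <<'E'
import cv2
b=cv2.imread("pics/side18.png")
d=cv2.resize(b[220:350,190:340],None,fx=4.5,fy=4.5,interpolation=cv2.INTER_CUBIC)
cv2.imwrite("pics/d18.png",d)
b=cv2.imread("pics/wrist18.png")
cv2.imwrite("pics/w18.png",cv2.resize(b[115:370,135:415],None,fx=2.3,fy=2.3,interpolation=cv2.INTER_CUBIC))
E
```

```text
clock: 15.57
eef_pos: [523.5, -183.4, 85.4]
tool_rot: [[-0.189, -0.0, -0.982], [0.982, 0.0, -0.189], [0.0, -1.0, 0.0]]
contact_force: [-0.3, 0.5, 0.4]
finger_gap: 0.701
clock: 16.23
eef_pos: [444.8, -198.9, 136.7]
tool_rot: [[-0.188, 0.002, -0.982], [0.982, -0.001, -0.188], [-0.001, -1.0, -0.001]]
contact_force: [0.2, -0.0, -0.2]
finger_gap: 0.699
16.3833 [ 445.6 -198.4  135.9] [[-0.1894, 0.0003, -0.9819], [0.9819, 0.0001, -0.1894], [0.0001, -1.0, -0.0004]] 0.702 [1.  0.4 0.5]
```

View pics/d18.png

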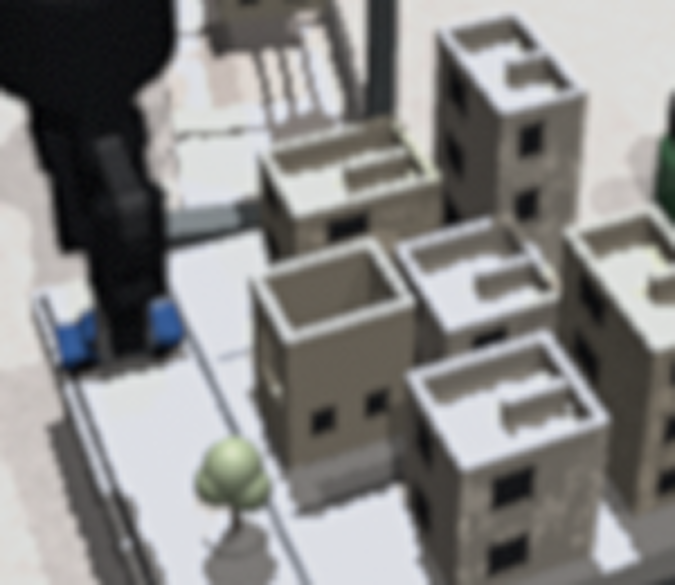

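View pics/w18.png

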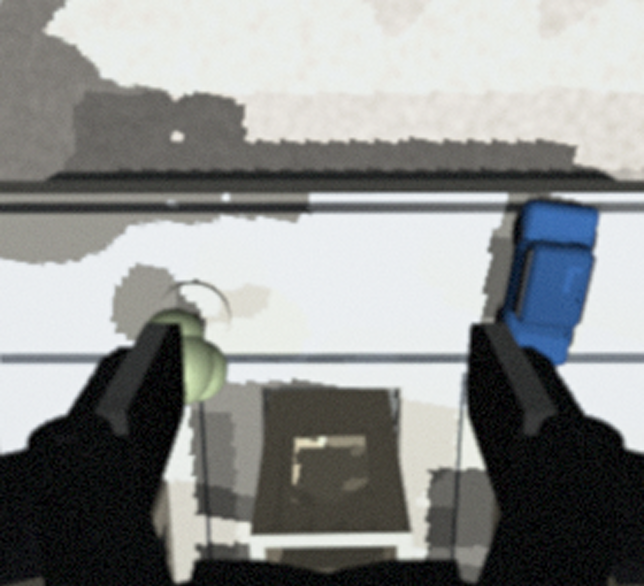

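```bash
cat > g18.py <<'E'
from h import *
D=lambda u,v:np.array([190+u/4.5,220+v/4.5])
H=[((400,250),(63,30,130)),((505,218),(123,30,130)),((558,292),(123,-30,130)),((445,330),(63,-30,130)),
((408,375),(27.5,-64.5,150)),((548,337),(92.5,-64.5,150)),((607,417),(92.5,-119.5,150)),((463,470),(27.5,-119.5,150)),
((262,155),(27.5,119.5,132)),((385,120),(102.5,119.5,132)),((438,180),(102.5,64.5,132)),((295,220),(27.5,64.5,132))]
pm=[525.2,-182.2,.1914]
P=np.array([proj("side",place(pm,[b]))[0] for a,b in H]);O=np.array([D(*a) for a,b in H])
print((O-P).round(1).tolist()); bias=np.median(O-P,0);print(bias)
G=[((252,280),(-30,23)),((372,240),(30,23)),((415,298),(30,-23)),((290,342),(-30,-23))]
def f(q):
    r=[]
    for a,b in G:
        c,s=np.cos(q[3]),np.sin(q[3])
        r+=list(proj("side",place(pm,[[q[0]+c*b[0]-s*b[1],q[1]+s*b[0]+c*b[1],q[2]]]))[0]+bias-D(*a))
    return np.array(r)
s=least_squares(f,[20,0,145,0]);print(s.x.round(2),s.fun.round(2))
for z in (145,148,150):
    s=least_squares(lambda q:f([q[0],q[1],z,q[2]]),[20,0,0]);print(z,s.x.round(2),s.fun.round(2),s.cost)
E
python3 g18.py; python3 - <<'E'
import cv2
b=cv2.imread("pics/wrist18.png")
cv2.imwrite("pics/w18b.png",cv2.resize(b[275:365,225:335],None,fx=6.5,fy=6.5,interpolation=cv2.INTER_CUBIC))
E
```

```text
[[1.6, 1.9], [-0.7, 2.0], [-2.0, 0.6], [-0.3, 1.0], [0.7, 1.5], [0.7, 2.6], [-0.2, 0.5], [0.4, 1.4], [1.3, 2.2], [-2.2, 2.1], [-0.3, 1.4], [-0.0, 1.7]]
[-0.08833197  1.57332724]
[2.7040e+01 1.4630e+01 1.3057e+02 5.0000e-02] [-0.11 -0.59 -0.35 -0.14 -0.03  0.63  0.46  0.09]
145 [21.38  0.16  0.06] [-0.59 -0.67 -0.16 -0.47  0.47  0.63  0.26  0.38] 0.9433432721035979
148 [20.2  -2.85  0.06] [-0.69 -0.69 -0.12 -0.55  0.58  0.63  0.22  0.45] 1.1249480230740878
150 [19.42 -4.85  0.06] [-0.76 -0.7  -0.1  -0.59  0.65  0.63  0.19  0.49] 1.2669378649354435
```

View pics/w18b.png

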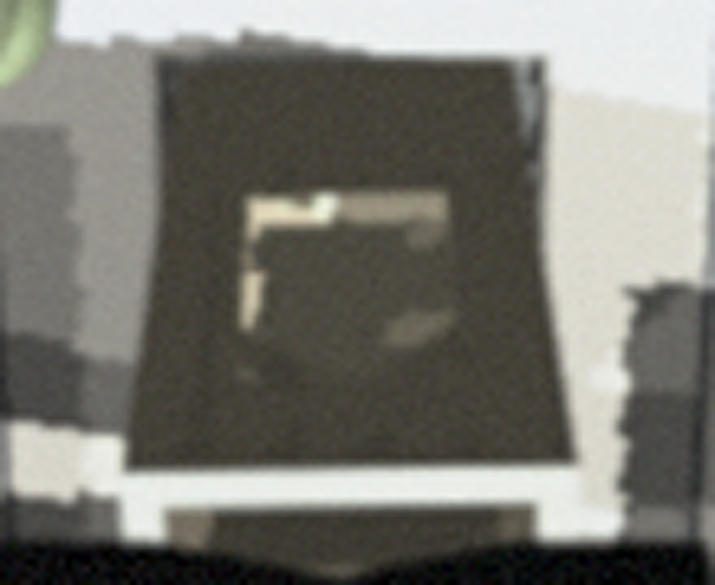

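```bash
python3 - <<'E'
from h import *
for uv in [(350.7,150),(413,162)]:print(atz("scene",uv,366),)
for uv in [(180+335/4.5,80+185/4.5),(180+308/4.5,80+118/4.5)]:print(atz("side",uv,366))
E
python3 -m creep '{"delta_pos":[[0,-0.03,0],[0,-0.03,0],[0,0,0],[0,0,0],[0.036,0,0],[0.036,0,0],[0.036,0,0],[0.036,0,0]],"spin":[0,0,0.11,0.11,0,0,0,0],"gripper":[1,1,1,1,1,1,1,1]}'
python3 -m creep '{"delta_pos":[[0.036,0,0],[0.036,0,0],[0.036,0,0],[0.036,0,0],[0,0,0],[0,0,0]],"spin":[0,0,0,0,0,0],"gripper":[1,1,1,1,1,1]}'
python3 cap.py 19 wrist
```

```text
[586.37055187 145.75985497 366.        ]
[587.69307647 253.84459546 366.        ]
[581.99136852 129.10725508 366.        ]
[585.08666237 240.84388036 366.        ]
clock: 17.05
eef_pos: [449.6, -52.9, 195.6]
tool_rot: [[0.03, -0.0, -1.0], [1.0, 0.0, 0.03], [0.0, -1.0, 0.0]]
contact_force: [1.5, -0.5, -0.5]
finger_gap: 0.995
clock: 17.55
eef_pos: [453.6, 91.5, 195.4]
tool_rot: [[0.025, -0.001, -1.0], [1.0, -0.0, 0.025], [-0.0, -1.0, 0.001]]
contact_force: [0.5, -0.6, 1.1]
finger_gap: 0.996
17.6 [453.7  90.2 195.5] [[0.0271, -0.0008, -0.9996], [0.9996, -0.0005, 0.0271], [-0.0005, -1.0, 0.0008]] 1.002 [ 0.4 -0.7  0.1]
```

View pics/wrist19.png

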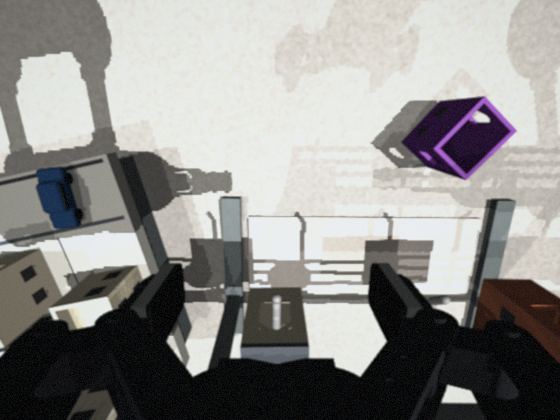

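```bash
python3 -m creep '{"delta_pos":[[-0.0025,0.012,0],[0,0.0115,0],[0,0,-0.025],[0,0,-0.025],[0,0,-0.015],[0,0,-0.006],[0,0,0],[0,0,0]],"spin":[0,0,0,0,0,0,0,0],"gripper":[1,1,1,1,0.8,0.8,0.8,0.8]}'
python3 cap.py 20 wrist
```

```text
clock: 18.27
eef_pos: [523.8, 83.9, 171.4]
tool_rot: [[0.031, -0.002, -1.0], [1.0, -0.0, 0.031], [-0.0, -1.0, 0.002]]
contact_force: [-0.8, 0.4, -0.1]
finger_gap: 0.8
18.3167 [523.7  84.1 171.9] [[0.0307, -0.001, -0.9995], [0.9995, -0.0, 0.0307], [-0.0001, -1.0, 0.001]] 0.799 [ 0.7 -0.  -0.5]
```

View pics/wrist20.png

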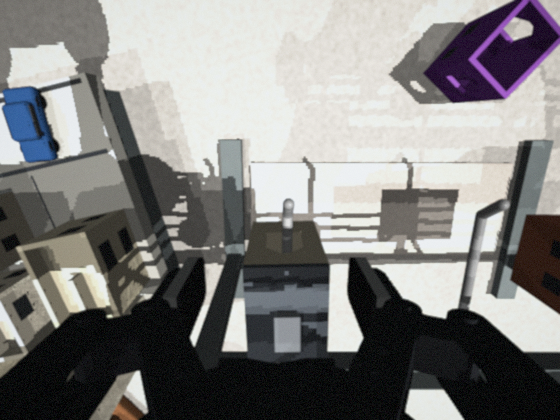

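```bash
python3 - <<'E'
import cv2
b=cv2.imread("pics/wrist20.png")
cv2.imwrite("pics/w20b.png",cv2.resize(b[190:370,225:350],None,fx=3.3,fy=3.3,interpolation=cv2.INTER_CUBIC))
E
```

```text
(no output)
```

View pics/w20b.png

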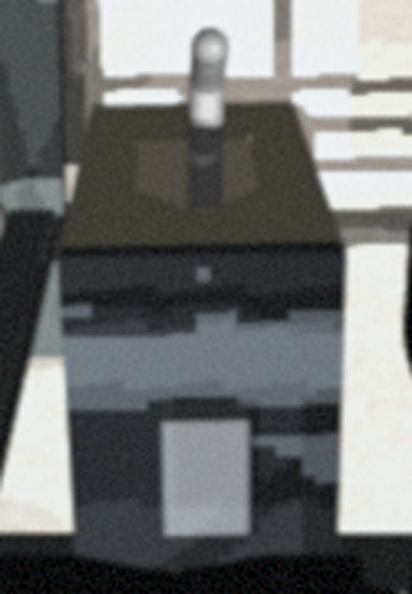

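```bash
python3 -m creep '{"delta_pos":[[0.0035,0,-0.002],[0,0.006,0],[0,0.004,0],[0,0.002,0],[0,0,0],[0,0,0]],"spin":[0,0,0,0,0,0],"gripper":[0.8,0.8,0.8,0.8,0.8,0.8]}'
python3 -m creep '{"delta_pos":[[0,0,0],[0,0,0],[0,0,0],[0,0,0],[0,0,0]],"spin":[0,0,0,0,0],"gripper":[0.3,0.2,0.2,0.2,0.2]}' 20
```

```text
clock: 18.82
eef_pos: [526.2, 88.2, 160.0]
tool_rot: [[0.03, -0.0, -1.0], [1.0, -0.0, 0.03], [-0.0, -1.0, 0.0]]
contact_force: [-0.1, -0.1, -0.3]
finger_gap: 0.799
clock: 19.23
eef_pos: [526.6, 88.4, 160.8]
tool_rot: [[0.03, 0.001, -1.0], [1.0, 0.0, 0.03], [0.0, -1.0, -0.001]]
contact_force: [-0.9, 0.8, 2.1]
finger_gap: 0.519
```

```bash
python3 -m creep '{"delta_pos":[[0,0,0.003],[0,0,0.003],[0,0,0.003],[0,0,0.003],[0,0,0.003],[0,0,0],[0,0,0],[0,0,0]],"spin":[0,0,0,0,0,0,0,0],"gripper":[0.2,0.2,0.2,0.2,0.2,0.2,0.7,0.7]}'
python3 -m creep '{"delta_pos":[[0,0,0],[0,0.006,0],[0,0.006,0],[0,0.006,0],[0,0,0],[0,0,0]],"spin":[0,0,0,0,0,0],"gripper":[0.7,0.7,0.7,0.7,0.7,0.7]}'; python3 cap.py 21 wrist
```

```text
clock: 19.9
eef_pos: [510.4, 88.0, 159.2]
tool_rot: [[0.03, -0.003, -1.0], [1.0, -0.001, 0.03], [-0.001, -1.0, 0.003]]
contact_force: [0.4, -0.5, -0.5]
finger_gap: 0.698
clock: 20.4
eef_pos: [511.0, 88.5, 141.2]
tool_rot: [[0.03, -0.002, -1.0], [1.0, -0.0, 0.03], [-0.0, -1.0, 0.002]]
contact_force: [-0.0, -0.3, -0.0]
finger_gap: 0.7
20.45 [511.3  88.5 141.8] [[0.0298, -0.0009, -0.9996], [0.9996, -0.0001, 0.0298], [-0.0001, -1.0, 0.0009]] 0.701 [-1.2  0.   0.4]
```

View pics/wrist21.png

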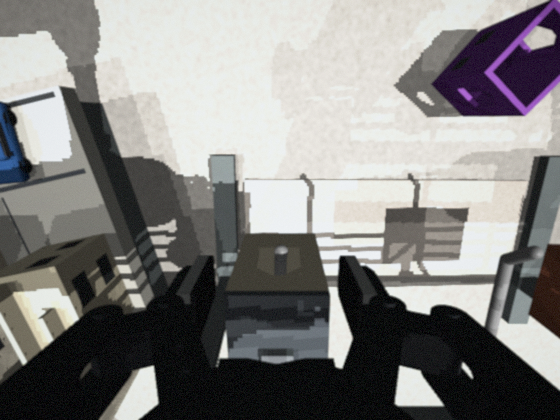

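```bash
python3 -m creep '{"delta_pos":[[0,0,0],[0,0,0],[0,0,0],[0,0,0],[0,0,0.003],[0,0,0.002],[0,0,0]],"spin":[0,0,0,0,0,0,0],"gripper":[0.2,0.2,0.2,0.2,0.2,0.2,0.2]}' 20
python3 -m creep '{"delta_pos":[[0,0,0],[0,0,0],[0,0,-0.003],[0,0,-0.003],[0,0,0]],"spin":[0,0,0,0,0],"gripper":[0.7,0.7,0.7,0.7,0.7]}'; python3 cap.py 22 wrist
```

```text
clock: 21.03
eef_pos: [506.3, 88.9, 142.7]
tool_rot: [[0.03, 0.001, -1.0], [1.0, 0.0, 0.03], [0.0, -1.0, -0.001]]
contact_force: [0.8, 2.4, 2.3]
finger_gap: 0.539
clock: 21.45
eef_pos: [512.9, 88.4, 141.9]
tool_rot: [[0.03, -0.0, -1.0], [1.0, -0.0, 0.03], [-0.0, -1.0, 0.0]]
contact_force: [0.2, 0.5, -0.3]
finger_gap: 0.699
21.5 [512.7  88.4 141.9] [[0.03, -0.0006, -0.9995], [0.9995, -0.0002, 0.03], [-0.0002, -1.0, 0.0006]] 0.699 [-1.1  0.5 -0. ]
```

View pics/wrist22.png

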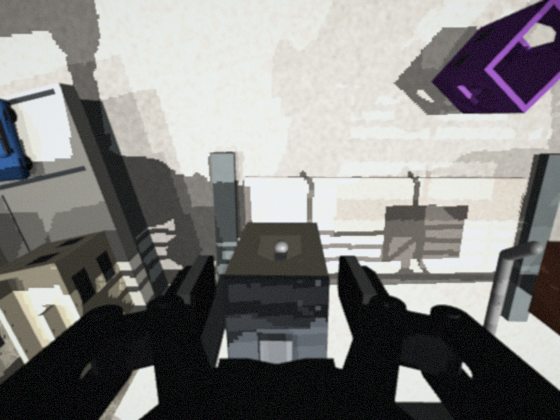

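```bash
python3 -m creep '{"delta_pos":[[0,0,0],[0,0,0],[0,0,0],[0,0,0],[0,-0.005,0],[0,-0.005,0],[0,-0.005,0],[0,-0.005,0]],"spin":[0,0,0,0,0,0,0,0],"gripper":[0.2,0.2,0.2,0.2,0.2,0.2,0.2,0.2]}' 60; python3 cap.py 23 wrist scene side; python3 - <<'E'
import cv2
b=cv2.imread("pics/side23.png")
c=cv2.resize(b[80:230,180:290],None,fx=3.5,fy=3.5,interpolation=cv2.INTER_CUBIC)
b=cv2.imread("pics/scene23.png")
d=cv2.resize(b[130:280,280:390],None,fx=3.5,fy=3.5,interpolation=cv2.INTER_CUBIC)
cv2.imwrite("pics/m23.png",cv2.hconcat([c,d]))
E
```

```text
clock: 22.17
eef_pos: [512.5, 88.6, 162.8]
tool_rot: [[0.03, -0.0, -1.0], [1.0, 0.0, 0.03], [0.0, -1.0, 0.0]]
contact_force: [-0.2, -0.3, -1.3]
finger_gap: 0.526
22.3167 [512.8  88.6 163. ] [[0.0298, 0.0012, -0.9996], [0.9996, 0.0001, 0.0298], [0.0001, -1.0, -0.0012]] 0.527 [-0.1  0.4 -1.8]
```

View pics/m23.png

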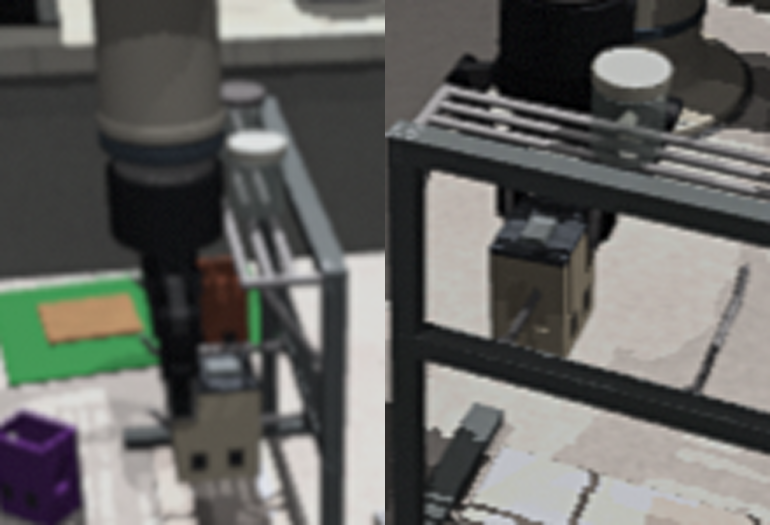

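View pics/wrist23.png

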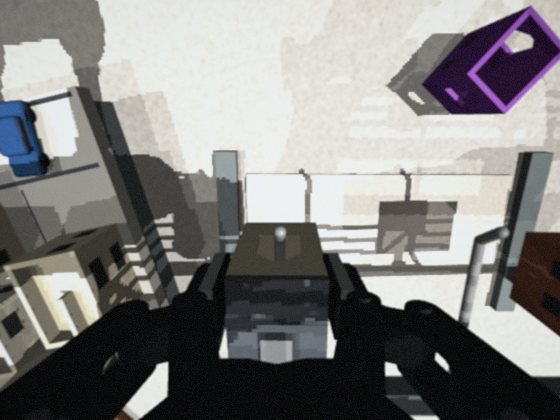

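```bash
python3 -m creep '{"delta_pos":[[0,0,0.006],[0,0,0.01],[0,0,0.015],[0,0,0.015],[0,0,0.018],[0,0,0.018],[0,0,0.018],[0,0,0]],"spin":[0,0,0,0,0,0,0,0],"gripper":[0.2,0.2,0.2,0.2,0.2,0.2,0.2,0.2]}'; python3 cap.py 24 wrist
```

```text
clock: 22.98
eef_pos: [410.2, 91.7, 162.5]
tool_rot: [[0.029, -0.0, -1.0], [1.0, 0.0, 0.029], [0.0, -1.0, 0.0]]
contact_force: [-0.4, -0.6, -1.2]
finger_gap: 0.524
23.0333 [411.5  91.7 162.4] [[0.0293, 0.0008, -0.9996], [0.9996, 0.0002, 0.0293], [0.0002, -1.0, -0.0008]] 0.525 [ 0.8  0.6 -0.9]
```

View pics/wrist24.png

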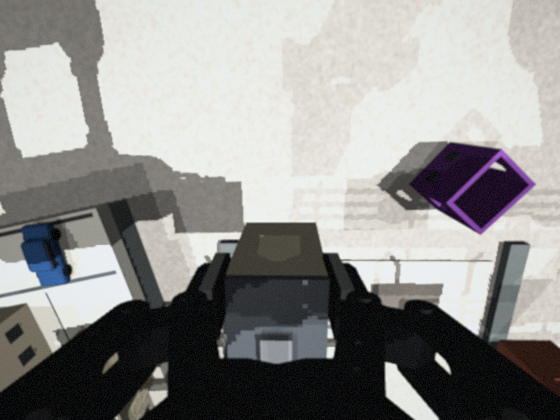

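```bash
python3 -m creep '{"delta_pos":[[0,-0.03,0],[0,-0.03,0],[0,0,0],[0,0,0],[-0.03,0,0],[-0.036,0,0],[-0.036,0,0],[-0.036,0,0]],"spin":[0,0,-0.11,-0.11,0,0,0,0],"gripper":[0.2,0.2,0.2,0.2,0.2,0.2,0.2,0.2]}'
python3 -m creep '{"delta_pos":[[-0.036,0,0],[-0.036,0,0],[-0.036,0,0],[-0.036,0,0],[-0.005,0,0],[0,0,0],[0,0,0],[0,0,0]],"spin":[0,0,0,0,0,0,0,0],"gripper":[0.2,0.2,0.2,0.2,0.2,0.2,0.2,0.2]}'
python3 cap.py 25 wrist;  python3 - <<'E'
import cv2
b=cv2.imread("pics/wrist25.png")
cv2.imwrite("pics/w25.png",cv2.resize(b[130:340,180:380],None,fx=2.85,fy=2.85,interpolation=cv2.INTER_CUBIC))
E
```

```text
clock: 23.7
eef_pos: [439.1, -45.5, 222.0]
tool_rot: [[-0.19, 0.0, -0.982], [0.982, -0.0, -0.19], [-0.0, -1.0, -0.0]]
contact_force: [1.0, 0.2, -1.0]
finger_gap: 0.526
clock: 24.37
eef_pos: [466.9, -189.4, 222.2]
tool_rot: [[-0.19, -0.0, -0.982], [0.982, 0.001, -0.19], [0.001, -1.0, -0.0]]
contact_force: [-0.9, 0.6, -2.8]
finger_gap: 0.526
24.4167 [ 466.9 -189.2  222.5] [[-0.1906, 0.0004, -0.9817], [0.9817, 0.0002, -0.1906], [0.0001, -1.0, -0.0004]] 0.522 [ 0.9 -0.1 -1.6]
```

View pics/w25.png

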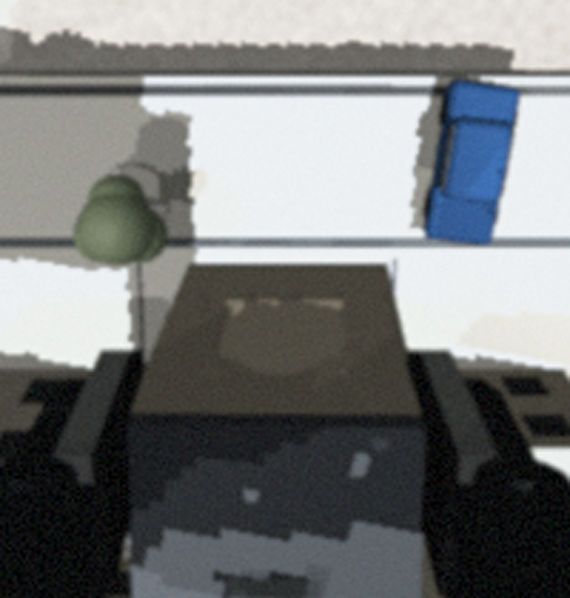

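```bash
cat > m25.py <<'E'
from h import *
addcam("a","pics/wrist18.pkl");addcam("b","pics/wrist25.pkl")
A=lambda u,v:(225+u/6.5,275+v/6.5)
B=lambda u,v:(180+u/2.85,130+v/2.85)
pm=np.array([525.2,-182.2,.1914])
def loc(X):
    d=X[:2]-pm[:2];c,s=np.cos(pm[2]),np.sin(pm[2]);return np.array([c*d[0]+s*d[1],-s*d[0]+c*d[1]]).round(1)
for n,uv,z in [("plotL",(160,60),70),("plotR",(545,58),70),("rimL",(125,468),145),("rimR",(578,462),145),("rimInL",(165,508),145),("rimInR",(535,503),145)]:
    print(n,loc(atz("a",A(*uv),z)))
zb=222.5-16.9
for n,uv,z in [("upBL",(190,265),zb),("upBR",(390,265),zb),("upTL",(133,415),zb+76),("upTR",(424,415),zb+76)]:
    X=atz("b",B(*uv),z);print(n,X.round(1),loc(X))
E
python3 m25.py
```

```text
plotL [-12.8 -26.5]
plotR [-13.   25.8]
rimL [ -9.9 -24. ]
rimR [-10.6  21.8]
rimInL [ -5.  -20.1]
rimInR [-5.6 17.5]
upBL [ 465.8 -211.3  205.6] [-63.9 -17.3]
upBR [ 456.9 -165.7  205.6] [-63.9  29.2]
upTL [ 463.7 -213.5  281.6] [-66.4 -19. ]
upTR [ 455.3 -170.7  281.6] [-66.4  24.6]
```

```bash
python3 -m creep '{"delta_pos":[[-0.003,0,-0.018],[-0.0032,0,-0.018],[0,0,-0.0176],[0,0.02,0],[0,0.018,0],[0,0.008,0],[0,0,0],[0,0,0]],"spin":[-0.015,0,0,0,0,0,0,0],"gripper":[0.2,0.2,0.2,0.2,0.2,0.2,0.2,0.2]}'
python3 cap.py 26 wrist side scene;  python3 - <<'E'
import cv2
b=cv2.imread("pics/wrist26.png")
cv2.imwrite("pics/w26.png",cv2.resize(b[130:340,180:380],None,fx=2.85,fy=2.85,interpolation=cv2.INTER_CUBIC))
b=cv2.imread("pics/side26.png")
d=cv2.resize(b[220:340,200:330],None,fx=4.5,fy=4.5,interpolation=cv2.INTER_CUBIC)
cv2.imwrite("pics/d26.png",d)
b=cv2.imread("pics/scene26.png")
d=cv2.resize(b[140:290,125:285],None,fx=4,fy=4,interpolation=cv2.INTER_CUBIC)
cv2.imwrite("pics/s26.png",d)
E
```

```text
clock: 25.08
eef_pos: [520.4, -184.9, 176.6]
tool_rot: [[-0.205, -0.0, -0.979], [0.979, 0.0, -0.205], [0.0, -1.0, 0.0]]
contact_force: [-0.0, -0.1, 0.0]
finger_gap: 0.524
25.2333 [ 521.  -185.8  178.1] [[-0.204, 0.0026, -0.979], [0.979, -0.0011, -0.204], [-0.0016, -1.0, -0.0023]] 0.524 [-0.3 -0.4 -0.8]
```

View pics/w26.png

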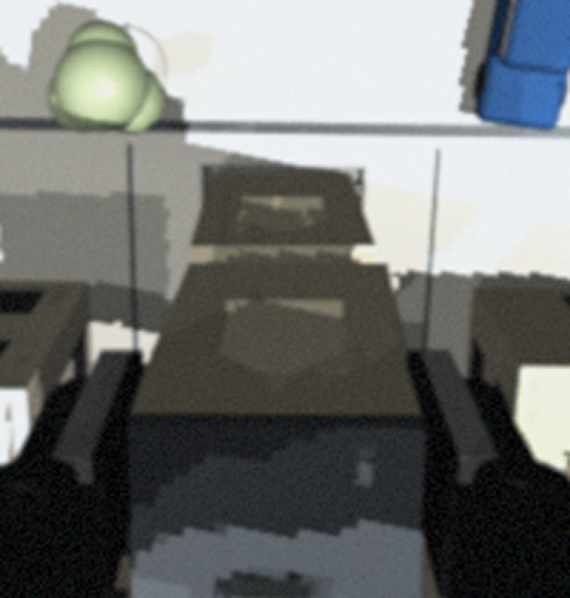

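View pics/d26.png

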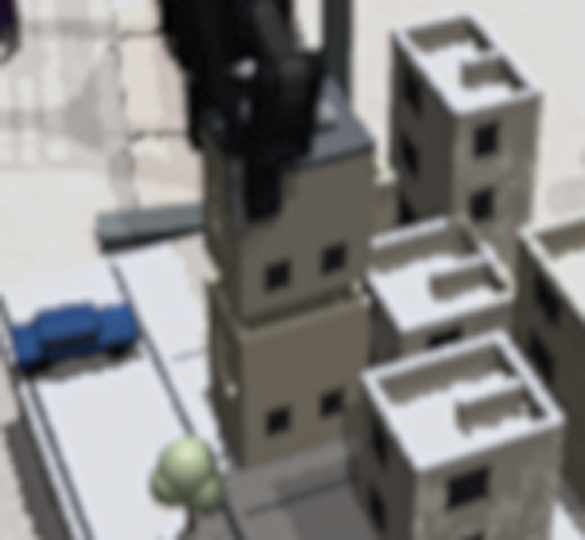

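View pics/s26.png

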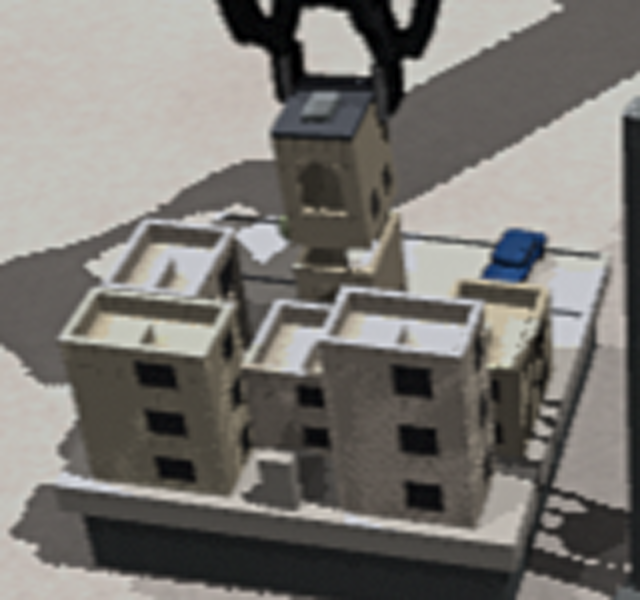

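```bash
cat > m26.py <<'E'
import sys
from h import *
addcam("b","pics/wrist%s.pkl"%sys.argv[1])
B=lambda u,v:(180+u/2.85,130+v/2.85)
pm=np.array([525.2,-182.2,.1914])
def loc(X):
    d=X[:2]-pm[:2];c,s=np.cos(pm[2]),np.sin(pm[2]);return np.array([c*d[0]+s*d[1],-s*d[0]+c*d[1]]).round(1)
zb=float(sys.argv[2])-16.9
pts=eval(sys.argv[3])
for n,uv,z in zip(["plotL","plotR","rimL","rimR","upBL","upBR","upTL","upTR"],pts,[70,70,145,145,zb,zb,zb+72,zb+72]):
    if uv: print(n,loc(atz("b",B(*uv),z)))
E
python3 m26.py 26 178.1 "[(203,167),(363,169),(190,246),(372,244),(190,265),(388,263),(133,415),(424,415)]"; python3 - <<'E'
import cv2
b=cv2.imread("pics/wrist26.png")
cv2.imwrite("pics/w26b.png",cv2.resize(b[180:290,220:335],None,fx=5.3,fy=5.3,interpolation=cv2.INTER_CUBIC))
E
```

```text
plotL [-13.1 -27. ]
plotR [-13.2  25.5]
rimL [-10.1 -24.6]
rimR [-11.3  20.6]
upBL [-10.7 -23.1]
upBR [-11.9  22.6]
upTL [-11.2 -25.4]
upTR [-11.9  19.3]
```

View pics/w26b.png

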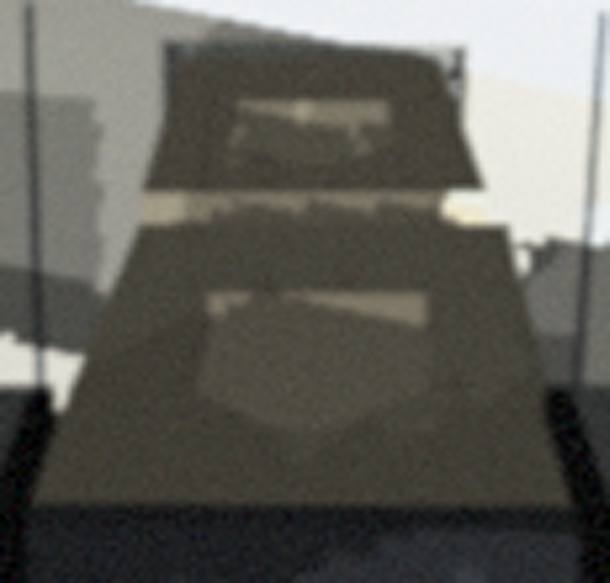

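```bash
python3 -m creep '{"delta_pos":[[-0.0013,0,-0.0006],[0,0.004,0],[0,0.004,0],[0,0.002,0],[0,0,0],[0,0,0]],"spin":[0,0,0,0,0,0],"gripper":[0.2,0.2,0.2,0.2,0.2,0.2]}'
python3 cap.py 27 wrist side;  python3 - <<'E'
import cv2
b=cv2.imread("pics/wrist27.png")
cv2.imwrite("pics/w27b.png",cv2.resize(b[180:290,220:335],None,fx=5.3,fy=5.3,interpolation=cv2.INTER_CUBIC))
b=cv2.imread("pics/side27.png")
d=cv2.resize(b[220:340,200:330],None,fx=4.5,fy=4.5,interpolation=cv2.INTER_CUBIC)
cv2.imwrite("pics/d27.png",d)
E
```

```text
clock: 25.73
eef_pos: [521.2, -186.8, 165.8]
tool_rot: [[-0.204, -0.001, -0.979], [0.979, 0.0, -0.204], [0.001, -1.0, 0.001]]
contact_force: [-0.2, 0.9, -0.5]
finger_gap: 0.523
25.8333 [ 521.4 -186.9  166.3] [[-0.2037, -0.0, -0.979], [0.979, -0.0, -0.2037], [-0.0, -1.0, 0.0]] 0.521 [-0.3 -0.5 -0.1]
```

View pics/w27b.png

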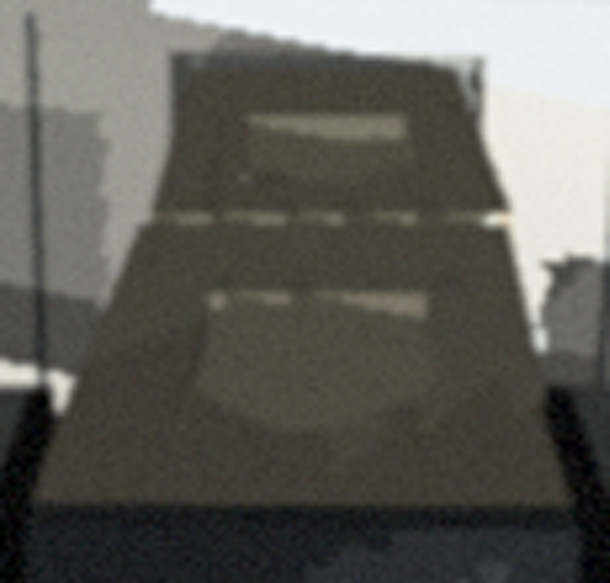

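View pics/d27.png

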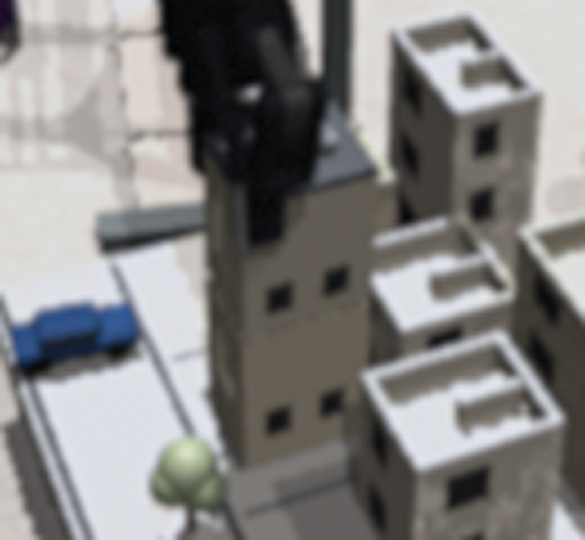

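```bash
python3 -m creep '{"delta_pos":[[0,0.001,0],[0,0.001,0],[0,0.001,0],[0,0,0],[0,0,0]],"spin":[0,0,0,0,0],"gripper":[0.2,0.2,0.2,0.2,0.2]}'
python3 cap.py 28 wrist;  python3 - <<'E'
import cv2
b=cv2.imread("pics/wrist28.png")
cv2.imwrite("pics/w28b.png",cv2.resize(b[180:290,220:335],None,fx=5.3,fy=5.3,interpolation=cv2.INTER_CUBIC))
E
```

```text
clock: 26.25
eef_pos: [521.4, -186.9, 163.6]
tool_rot: [[-0.204, 0.0, -0.979], [0.979, -0.0, -0.204], [-0.0, -1.0, -0.0]]
contact_force: [-1.2, -0.7, 1.2]
finger_gap: 0.526
26.3 [ 521.4 -186.9  163.6] [[-0.2037, 0.0004, -0.979], [0.979, -0.0002, -0.2037], [-0.0003, -1.0, -0.0003]] 0.524 [-0.1  0.8  1.3]
```

View pics/w28b.png

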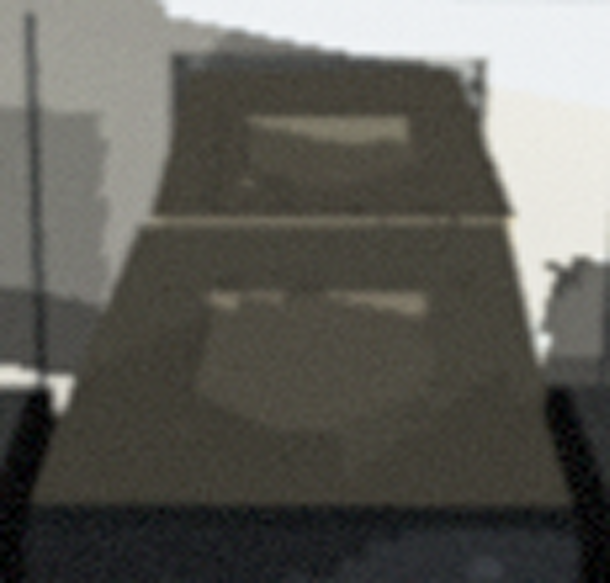

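```bash
python3 -m creep '{"delta_pos":[[0,0.001,0],[0,0,0],[0,0,0]],"spin":[0,0,0],"gripper":[0.2,0.2,0.2]}'; python3 -m creep '{"delta_pos":[[0,0.001,0],[0,0,0]],"spin":[0,0],"gripper":[0.2,0.2]}'
```

```text
clock: 26.55
eef_pos: [521.6, -187.2, 163.5]
tool_rot: [[-0.204, 0.002, -0.979], [0.979, -0.001, -0.204], [-0.001, -1.0, -0.001]]
contact_force: [-1.7, -0.2, 5.6]
finger_gap: 0.523
clock: 26.72
eef_pos: [521.8, -187.5, 163.4]
tool_rot: [[-0.203, 0.003, -0.979], [0.979, -0.002, -0.203], [-0.003, -1.0, -0.002]]
contact_force: [-2.1, -0.4, 7.6]
finger_gap: 0.526
```

```bash
python3 cap.py 29 side; python3 -m creep '{"delta_pos":[[0,0,0],[0,0,0],[0,0,0],[0,0,0]],"spin":[0,0,0,0],"gripper":[0.55,0.58,0.62,0.7]}'
python3 cap.py 30 wrist side scene;  python3 - <<'E'
import cv2
b=cv2.imread("pics/wrist30.png")
cv2.imwrite("pics/w30b.png",cv2.resize(b[180:290,220:335],None,fx=5.3,fy=5.3,interpolation=cv2.INTER_CUBIC))
b=cv2.imread("pics/side30.png")
d=cv2.resize(b[220:340,200:330],None,fx=4.5,fy=4.5,interpolation=cv2.INTER_CUBIC)
cv2.imwrite("pics/d30.png",d)
E
```

```text
26.7667 [ 521.8 -187.5  163.4] [[-0.2034, 0.0026, -0.9791], [0.9791, -0.0019, -0.2034], [-0.0024, -1.0, -0.0022]] 0.529 [-2.8 -1.   9. ]
clock: 27.1
eef_pos: [521.2, -186.7, 160.6]
tool_rot: [[-0.204, -0.001, -0.979], [0.979, 0.001, -0.204], [0.001, -1.0, 0.001]]
contact_force: [-0.7, -1.0, -0.1]
finger_gap: 0.701
27.25 [ 521.3 -186.8  160.8] [[-0.2038, -0.0007, -0.979], [0.979, 0.0004, -0.2038], [0.0005, -1.0, 0.0006]] 0.703 [-0.  -0.6 -0.1]
```

View pics/w30b.png

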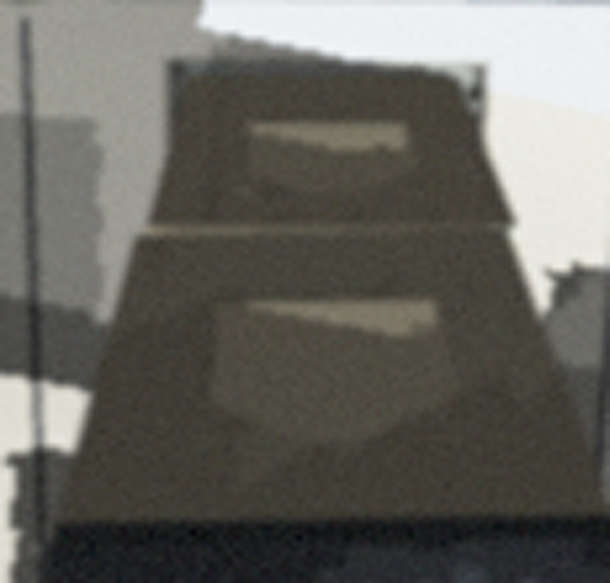

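View pics/d30.png

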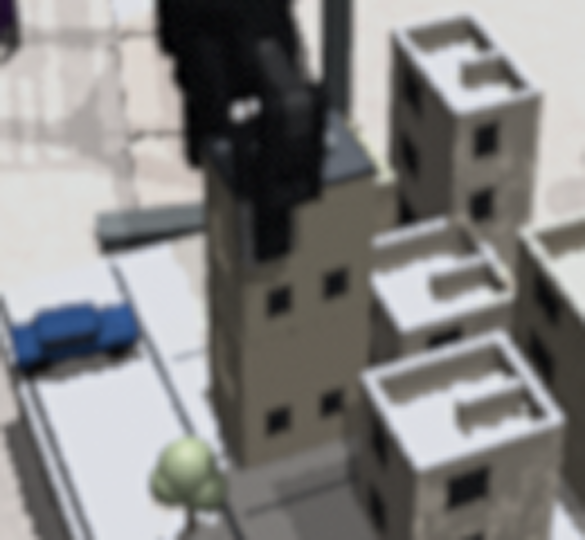

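```bash
python3 -m creep '{"delta_pos":[[0,-0.015,0],[0,-0.025,0],[0,-0.03,0],[0,-0.03,0],[0,0,0.035],[0,0,0.035],[0,0,0.03],[0,0,0]],"spin":[0,0,0,0,0,0,0,0],"gripper":[0.7,0.7,0.7,0.7,0.7,0.7,0.7,0.7]}'
python3 -m creep '{"delta_pos":[[0,0,0],[0,0,0]],"spin":[0,0],"gripper":[0.7,0.7]}'
python3 cap.py 31 wrist side scene;  python3 - <<'E'
import cv2
b=cv2.imread("pics/wrist31.png")
cv2.imwrite("pics/w31b.png",cv2.resize(b[200:360,205:350],None,fx=3.7,fy=3.7,interpolation=cv2.INTER_CUBIC))
b=cv2.imread("pics/side31.png")
d=cv2.resize(b[210:335,200:330],None,fx=4.7,fy=4.7,interpolation=cv2.INTER_CUBIC)
cv2.imwrite("pics/d31.png",d)
b=cv2.imread("pics/scene31.png")
d=cv2.resize(b[140:290,125:285],None,fx=4,fy=4,interpolation=cv2.INTER_CUBIC)
cv2.imwrite("pics/s31.png",d)
E
```

```text
clock: 27.92
eef_pos: [420.3, -208.2, 262.6]
tool_rot: [[-0.201, 0.0, -0.98], [0.98, -0.002, -0.201], [-0.002, -1.0, -0.0]]
contact_force: [-0.4, 0.1, -0.2]
finger_gap: 0.7
clock: 28.08
eef_pos: [423.8, -207.2, 261.3]
tool_rot: [[-0.204, 0.001, -0.979], [0.979, 0.0, -0.204], [-0.0, -1.0, -0.001]]
contact_force: [0.1, -0.7, -0.8]
finger_gap: 0.703
28.2333 [ 424.1 -207.   260.8] [[-0.2046, -0.0007, -0.9788], [0.9788, 0.0006, -0.2046], [0.0007, -1.0, 0.0006]] 0.698 [-0.5 -0.5  0.8]
```

View pics/w31b.png

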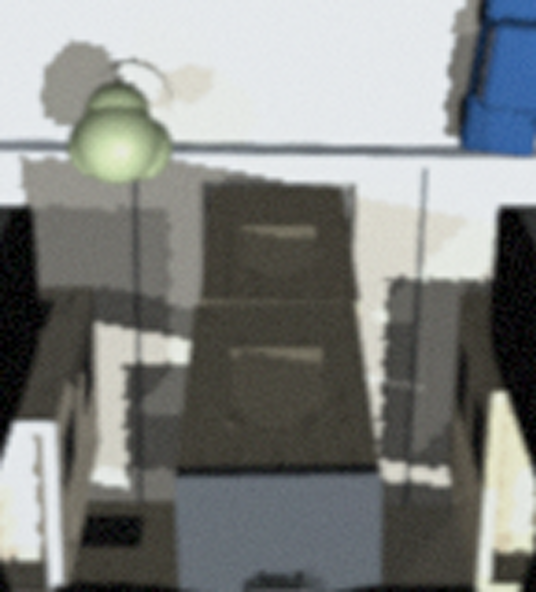

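View pics/d31.png

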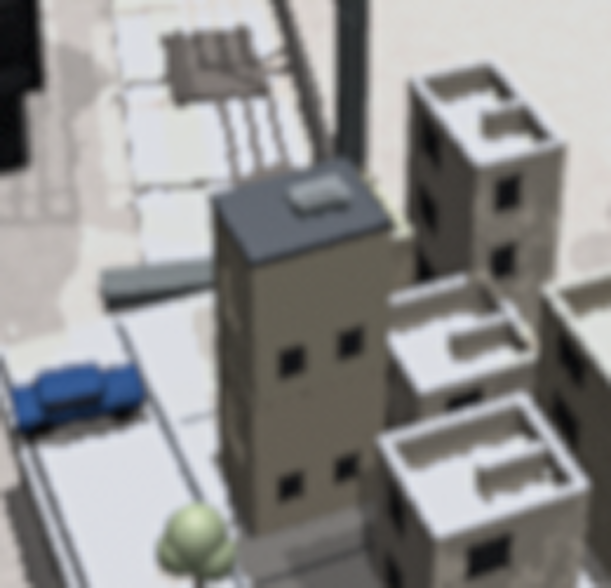

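View pics/s31.png

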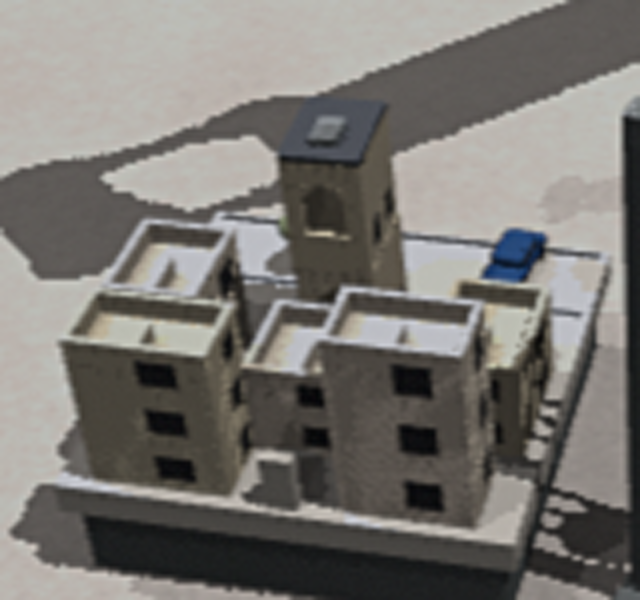

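```bash
python3 - <<'E'
from h import *
addcam("b","pics/wrist31.pkl")
B=lambda u,v:(205+u/3.7,200+v/3.7)
pm=np.array([525.2,-182.2,.1914])
def loc(X):
    d=X[:2]-pm[:2];c,s=np.cos(pm[2]),np.sin(pm[2]);return np.array([c*d[0]+s*d[1],-s*d[0]+c*d[1]]).round(1)
for n,uv,z in [("plotL",(203,184),70),("plotR",(355,185),70),("seamL",(196,302),145),("seamR",(357,300),145),("topL",(177,470),217),("topR",(380,467),217),("topL",(177,470),221),("topR",(380,467),221),("topL",(177,470),225),("topR",(380,467),225)]:
    print(n,z,loc(atz("b",B(*uv),z)))
E
cat > g31.py <<'E'
exec(open("g18.py").read().split("G=[")[0])
# side31: crop (200,210) x4.7 ; roof top corners z=221 expected
D2=lambda u,v:np.array([200+u/4.7,210+v/4.7])
for z in (221,225):
  G=[((213,200),(-30,23)),((342,160),(30,23)),((393,222),(30,-23)),((256,263),(-30,-23))]
  def f(q):
    c,s=np.cos(q[2]),np.sin(q[2]);r=[]
    for a,b in G: r+=list(proj("side",place(pm,[[q[0]+c*b[0]-s*b[1],q[1]+s*b[0]+c*b[1],z]]))[0]+bias-D2(*a))
    return np.array(r)
  s_=least_squares(f,[20,0,0]);print(z,s_.x.round(2),s_.fun.round(1))
E
python3 g31.py
```

```text
plotL 70 [-12.5 -26.7]
plotR 70 [-12.9  26.1]
seamL 145 [ -9.2 -25. ]
seamR 145 [-10.6  21.1]
topL 217 [ -7.4 -25.3]
topR 217 [-8.9 20.8]
topL 221 [-10.4 -25. ]
topR 221 [-11.9  20.2]
topL 225 [-13.5 -24.7]
topR 225 [-14.9  19.7]
[[1.6, 1.9], [-0.7, 2.0], [-2.0, 0.6], [-0.3, 1.0], [0.7, 1.5], [0.7, 2.6], [-0.2, 0.5], [0.4, 1.4], [1.3, 2.2], [-2.2, 2.1], [-0.3, 1.4], [-0.0, 1.7]]
[-0.08833197  1.57332724]
221 [21.23 -2.12  0.06] [-0.8 -0.4  0.3 -0.2  0.4 -0.   0.   0.5]
225 [19.41 -6.75  0.06] [-0.9 -0.4  0.4 -0.3  0.6 -0.  -0.   0.6]
```

```bash
python3 - <<'E'
import cv2
b=cv2.imread("pics/side31.png")
d=cv2.resize(b[260:330,235:295],None,fx=8,fy=8,interpolation=cv2.INTER_CUBIC)
cv2.imwrite("pics/d31b.png",cv2.convertScaleAbs(d,alpha=1.8,beta=-40))
E
```

```text
(no output)
```

View pics/d31b.png

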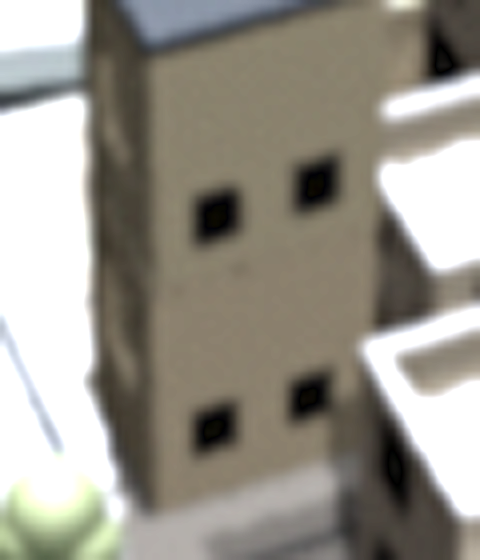

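View pics/scene31.png

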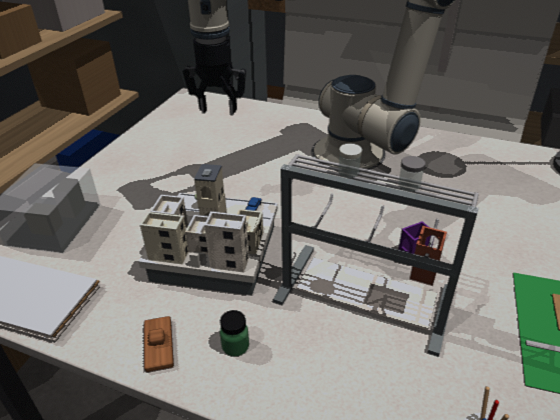

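The house stands on the plot at (209,185). The terracotta block still hangs at (430,250). The jar (234,333), the car and the tree have not moved, and both other pegs are empty.

```bash
python3 -c "
from bench import job
print(job.hand_in())"
```

```text
the job is handed in; nothing more can be done
None
```

The house is built and handed in at about 28 s of the 72 s allowed. The ground floor stands in the plot and the upper floor sits on it. I took each storey off by pulling it forward clear of the shelf, re-gripping it, lifting it about 21 mm over the tip and drawing it out. Each was then lowered until it touched lightly (about 9 N) and released.

**Last checks:**
- **Height:** the wrist picture gives the upper floor's 46 mm width as 46.1 mm at its seated height. The side view shows no open seam between the storeys.
- **Position:** both cameras put the house about 1 mm from the plot centre in x and 1–2 mm in y. It is turned about 0.03 rad within the play of the recess by the wrist camera; the side fit gave 0.06 rad.
- **Surroundings:** the terracotta block is still hanging, and the tree, car and jar look unmoved. The gripper is clear and the wrist force is near zero.

**What disagreed:**
- **Fingertips:** they sit about 33 mm higher than the reported TCP suggests, so the first grasp closed on nothing, without contact. I lowered the tool to allow for this.
- **Tilt:** both storeys hung tilted by about 1–2.5° in the grip, but settled flat when released.
- **Height limit:** height read from a single picture is only good to a few mm. "Fully home" rests on the widths, the two cameras agreeing and the contact heights.

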